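# Tighten the last flange nut of the pug mill with a ring spanner, stroke by stroke

### The job

The pug mill's split barrel has been cleaned and closed again, but the front nut on the flange facing the spanner mat is still loose. With the spanner ring that fits, tighten that nut clockwise, in short strokes between the two webs, until it pulls up firm at about 1.2 N m without straining it, then take the spanner off and lay it back on the rubber mat, resting on its rings as it was. Leave everything else where it is and do not turn the nut with the fingers.

Things in the scene. Friction and masses are not known exactly. Their poses are not given: they have to be found in the camera images.
- mill: Bench pug mill, fixed: aluminium barrel, 110 mm diameter, along the mill's x, nozzle at +x; steel hopper (rim 330 mm high, x -150 to -300 mm) and green gearbox behind. Origin on the bench under the barrel axis, level with the loose nut; y points from the barrel to that nut, z up. A flange runs along each side, top 164 mm high, edge 110 mm from the axis. Barrel side: 28 mm from the nut's axis.
- bay (a point): Middle of the flange edge in front of the loose nut: mill (0, 110, 164) mm, mill axes. Upright webs, 10 mm thick, flank the nut: inner faces at mill x = -43 and +43 mm, reaching out to the edge, 36 mm tall there, 46 mm at the barrel. They let the seated spanner's handle swing 48 degrees either side of mill +y. Three more nuts (behind the rear web and on the far flange) are already tight.
- nut_seat (a point): Centre of the loose nut's underside, on its washer: mill (0, 83, 167) mm. Steel hex, 30 mm across flats, 34.6 mm across corners, 17 mm tall, top chamfered over its last 3 mm; a 19 mm stud stands 6 mm out of it. Axes turn with the nut: x points to a corner, z up. A ring left under load grips the nut: slacken it before lifting off.
- nut (a joint): Turn of the loose nut on its thread, rad: -2.2 to -1.6 at the start, grows as it is turned clockwise seen from above, 0 when fully run down (flanges meet). Running it takes 0.25 N m; it stays where it is left.
- pinch (a joint): Turn of nut and washer together after the flanges meet, rad: 0 at the start, grows clockwise. Starts to move at 0.6 N m, then takes 3 N m more per rad (1.2 N m at 0.2); held still, the felt torque eases off by about a quarter. Friction holds it at up to 0.2 when let go; a harder pull springs back to 0.2. Firm: 0.08 or more. Beyond 0.6 (2.4 N m) the stud is strained.
- spanner_ring (a point): Centre, half-way up, of the large ring of the larger steel double-ended offset ring spanner, lying on its two rings. x points from this ring along the handle, z up. Ring 14 mm thick, 47 mm outside; six-sided hole 31.6 mm across flats, mouth chamfered, a corner of it on the handle line: it drops over the nut when the handle points along a nut corner (every 60 degrees), with 6 degrees of play each way.
- spanner_grip (a point): Middle of that spanner's handle, half-way up, 105 mm from the large ring's centre, near the centre of mass (about 0.32 kg); same axes. Handle 15 mm wide, 10 mm thick, straight for 62 mm each way, raised on necks: it spans 20 to 30 mm above the rings' underside (and the mat's top). The other ring, 210 mm from the large one, has a 22.5 mm hole and does not fit.
- small_spanner_ring (a point): Large ring centre of the smaller spanner (160 mm between its rings, holes 20.5 and 17.5 mm), which does not fit; on the same mat, x along its handle, z up. Which of the two spanners lies on which side varies.
- mat_top (a point): Centre of the top of the black rubber mat, fixed to the bench, 270 mm (x) by 300 mm (y), 3 mm thick.
- mug: Bystander: sage-green mug, 100 mm tall, origin under its centre.
- squeeze_bottle: Bystander: clear squeeze bottle with black cap, 130 mm tall, origin under its centre.
- tile_a: Bystander: yellow glazed test tile, 45 x 85 x 6 mm.
- tile_b: Bystander: blue-grey glazed test tile, 45 x 85 x 6 mm.
- glaze_jar: Bystander: glaze jar with red lid, 75 mm tall.
- measuring_cup: Bystander: white measuring cup, 55 mm tall.

How it is judged:
On the way, in this order (a step that is already met when the one before it is completed fails the run):
1. the ring of the fitting spanner is seated on the loose nut, down on its washer (horizontal distance between spanner_ring and nut_seat below 0.005 m and z of spanner_ring in the frame of nut_seat below 0.013 m), for 0.1 s.
2. the nut is run down and pulled up firm with the spanner on it (value of joint nut above -0.05 rad and value of joint pinch above 0.08 rad and horizontal distance between spanner_ring and nut_seat below 0.008 m), for 0.1 s.
At the end, for the whole second after the job is handed in: The nut is run fully down (within 0.06 rad) and pulled up firm (pinch above 0.07 rad), and the fitting spanner lies the same way up on its rings (level within 7 degrees, large ring's centre less than 12 mm above the mat), released and at rest, the middle of its handle within the mat's outline (value of joint nut above -0.06 rad and value of joint pinch above 0.07 rad and x of spanner_grip in the frame of mat_top between -0.135 and 0.135 m and y of spanner_grip in the frame of mat_top between -0.15 and 0.15 m and z of spanner_ring in the frame of mat_top below 0.012 m and not (angle between spanner_grip's own z axis and vertical above 0.12 rad) and linear speed of spanner below 0.02 m/s); the robot touches nothing.
It fails at once if the nut is over-tightened (pinch beyond 0.6 rad, 2.4 N m) (value of joint pinch above 0.6 rad).
It fails at once if the fingers turn the nut directly (contact force between the fingers and nut above 10 N).
It fails at once if the small spanner is moved (more than 40 mm) (distance of small_spanner_ring from where it was at the start of the episode above 0.04 m).
It fails at once if a bystander is moved more than 30 mm (distance of any of mug, squeeze_bottle, tile_a, tile_b, glaze_jar, measuring_cup from where it was at the start of the episode above 0.03 m).
It also fails if it takes over 72 s, if anything falls off the work surface, if the arm or the gripper's body presses on something with over 40 N, if the wrist force passes 120 N, or if a joint passes its speed limit or range.

### The arm

A 7-joint arm with a two-finger parallel gripper is mounted at the origin on the work surface. World frame = base frame: x ahead of the robot, y to its left, z up, the work surface at z = 0. Lengths are in m, angles in rad, forces in N, time in s.
With the tool pointing down it reaches from about 0.35 to 0.775 m from the base axis. Payload 3.1 kg.
Tool frame: the origin (TCP) lies between the finger pads; the fingertips stand 25 mm ahead of it and the grasp point (between the pads) lies 6 mm ahead of it (arm.tcp_to_tips is the distance from the TCP to the fingertips, in m); z points along the fingers, y is the line along which they close (so a half turn about z gives the same grasp; the last joint's range is limited). The gripper opens to 85 mm and grips with 20 to 120 N. Pads are 22 mm wide; open, the fingers measure 114 mm over their backs; the gripper's body (76 mm by 85 mm) begins 54 mm behind the grasp point. The pads swing forward as they close: fully open they stand 13 mm farther back than shut.
Start: joints at [1.164, 0.311, 0.014, 1.512, -0.004, 1.319, -0.027], TCP at [0.196, -0.514, 0.256] pointing down, gripper open.
Joint ranges: [-2.7, 2.7], [-0.3, 1.91], [-1.27, 1.3], [0.12, 2.57], [-1.44, 4.58], [0.2, 2.03], [-3.05, 3.05]. Speed limits (rad/s): [2.79, 2.79, 3.14, 3.14, 3.14, 3.14, 3.14].

### API

Orientations are given as a rotation vector (axis times angle).
In Python, from bench import status, vision, ticket, arm gives the robot as it stands. The module is installed in compiled form; this text tells all that it offers.
- The arm moves only by the tool servo_tool, never from a script. Its argument "series" is a list of rows, each a list of 3 entries, a list of its own where there are three numbers: the shift along the tool's x, y, z in mm, then the turn, a rotation vector about the tool's x, y, z in units of 5 degrees (1.0 is 5 degrees), then the finger opening in mm, from 0 to 85.4. A call has 1 to 10 rows; each row is the pose to reach, as a shift and turn from the pose commanded when the call began, along the tool's axes at that moment; what a row does not reach only later rows make up. A row lasts 1/10 s, in which the tool goes at most 50 mm and 8.59 degrees, less where a joint would pass 70% of its speed; a pose out of reach is approached as far as the arm can. A call with a gripper value outside its range is refused whole. The fingers move at their own pace and stop on an object; the grip force is fixed at half the most. Time passes only in rows, so rows that repeat a pose let the fingers close. It gives the time, the measured TCP pose, the force, the opening and the grip force at its end, in the units of the state.
- status.state(): the state, without advancing time (a new reading comes with each control period).
- vision.capture(name): name is "scene" or "top"; returns the picture (400x640x3 uint8, blue, green, red); there is no depth.
- vision.camera_params(name): a dict with "fov_y" (degrees; the focal length in pixels is half the picture's height over the tangent of half this angle, whatever the lens; pixels are square), "cx", "cy" (the principal point, pixels), "rvec" (rotation vector, rad) and "tvec" (3), from world to camera coordinates, as OpenCV has them. Camera axes: x right, y down, z forward; pixel columns grow to the right and rows downward; lengths in m; the calibration is good to about 2 mm. A picture is of the moment at which its call begins. camera_params takes no time and is no camera call.
- ticket.close_job(): hands the job in; it is judged then, once.
The state is a dict: "time": time; "q": joint angles; "joint_vel": joint speeds; "effort": joint torques, N m; "tool_pos": TCP position; "eef_rot": TCP orientation; "contact_force": force on the tool from outside, world axes, zero at the start; "ft_torque": the same for the moment, N m; "grip_width": finger opening in m; "grip_force": force on a finger pad.
Only numpy, scipy, OpenCV 4.12 (cv2) and the standard library are available. Lean on these libraries where they do the work, as an engineer would, in place of code of your own. Each camera call takes 0.05 s, during which the arm holds its last target. There are 200 camera calls.

## Working session

There is one attempt and no reset: what is moved stays moved. The work goes in short steps, Python scripts to look and compute and a tool call to move; the robot and the scene stay as the last step left them, time stands still between calls to the robot, and variables do not carry over. Pictures are saved under pics/ and viewed, at most 10 in all, crops included, and the job is handed in when it is done.

Besides the shell and the picture viewer there is one more tool, called after "Call:" as name([rows], argument=value, ...), one row to a line, values as JSON. servo_tool: Moves the arm, as the interface text tells. Its arguments: {"type":"object","properties":{"series":{"type":"array"}},"required":["series"]}

```bash
mkdir -p pics; python3 - <<'E'
from bench import status, vision, arm
import cv2
s=status.state(); print({k:(v if not hasattr(v,'round') else v) for k,v in s.items()})
for n in ("scene","top"):
    cv2.imwrite(f"pics/{n}0.png",vision.capture(n)); print(n,vision.camera_params(n))
print([a for a in dir(arm) if a[0]!='_'], arm.tcp_to_tips)
E
```

```text
{'time': 0.0, 'q': array([ 1.16427676,  0.31173383,  0.01400168,  1.51302787, -0.00443363,
        1.31922266, -0.02719129]), 'joint_vel': array([-6.79653200e-05,  2.18314256e-03, -1.16275945e-05, -5.57030992e-04,
        1.25846138e-03, -1.96962267e-05, -5.88895307e-04]), 'effort': array([-2.85281048e-04, -3.79914844e+01,  1.45665882e-01, -2.30590689e+01,
        1.21742996e-02,  1.37262273e-02, -1.19874781e-05]), 'tool_pos': array([ 0.19601084, -0.51317401,  0.25522834]), 'eef_rot': array([-3.08718221e+00, -5.69570757e-01,  7.75525720e-04]), 'contact_force': array([-0.12608447,  0.14305009,  0.44076548]), 'ft_torque': array([-0.01241738,  0.03118456,  0.0036182 ]), 'grip_force': 0.0, 'grip_width': 0.0856980664903554}
scene {'fov_y': 57.965981997914206, 'cx': 320.21791878248007, 'cy': 199.53280543363644, 'rvec': array([ 2.04995623,  1.20402548, -0.53336068]), 'tvec': array([-0.36747952, -0.22375869,  1.36874336])}
top {'fov_y': 45.03698178163472, 'cx': 333.57020110191377, 'cy': 196.66541330384496, 'rvec': array([ 2.18129844, -2.18374591,  0.05257482]), 'tvec': array([0.11375444, 0.58131552, 1.30766986])}
['PlanningError', 'tcp_to_tips'] 0.025
```

View pics/scene0.png

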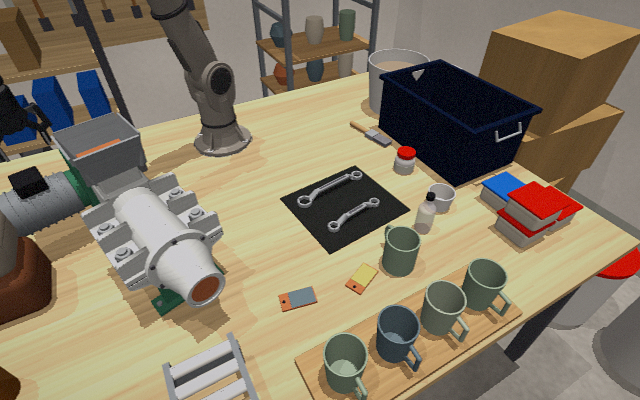

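View pics/top0.png

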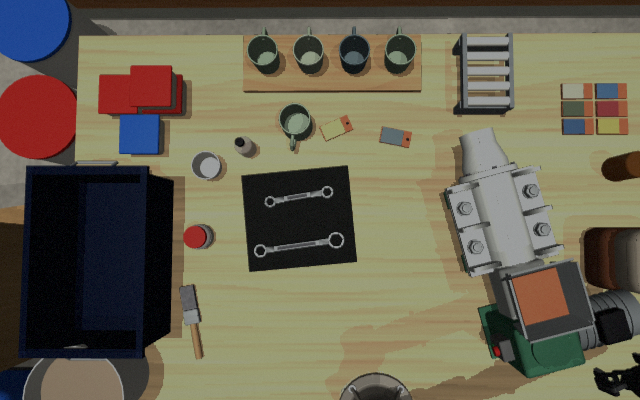

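The scene view shows the mill on the left, its loose-side flange facing the mat; the long spanner lies nearest the robot. In the top view the long spanner's rings are at (337,240) (large) and (260,251), with the front nut at (465,209) and the rear nut at (475,247).

```bash
cat > h.py <<'E'
import numpy as np, cv2
from bench import status, vision
def cam(n):
    p=vision.camera_params(n); f=200/np.tan(np.radians(p['fov_y'])/2)
    K=np.array([[f,0,p['cx']],[0,f,p['cy']],[0,0,1]]); R=cv2.Rodrigues(p['rvec'])[0]
    return K,R,np.array(p['tvec'])
def ray(n,px,z):
    K,R,t=cam(n); c=-R.T@t; px=np.atleast_2d(px).astype(float)
    d=(R.T@np.linalg.inv(K)@np.c_[px,np.ones(len(px))].T).T
    return c+d*((z-c[2])/d[:,2])[:,None]
def proj(n,P):
    K,R,t=cam(n); q=(K@(R@np.atleast_2d(P).T+t[:,None])).T; return q[:,:2]/q[:,2:]
E
python3 - <<'E'
from h import *
t=cv2.imread('pics/top0.png'); s=cv2.imread('pics/scene0.png')
g=cv2.cvtColor(t,cv2.COLOR_BGR2GRAY)
for n in('top','scene'):
    K,R,tt=cam(n); print(n,(-R.T@tt).round(3))
# mat
m=(g<50).astype(np.uint8); m[:160]=0;m[280:]=0;m[:,:235]=0;m[:,365:]=0
c=max(cv2.findContours(m,0,2)[0],key=cv2.contourArea)
r=cv2.minAreaRect(c); b=ray('top',cv2.boxPoints(r),.003); print('mat',b.mean(0).round(4),np.linalg.norm(np.diff(b,axis=0),axis=1).round(3),b.round(3)[:,:2].tolist())
# bright spanners inside mat
hull=np.zeros_like(g); cv2.fillConvexPoly(hull,cv2.boxPoints((r[0],(r[1][0]-6,r[1][1]-6),r[2])).astype(int),1)
sp=((g>75)&(hull>0)).astype(np.uint8)
for c in cv2.findContours(sp,0,2)[0]:
    if cv2.contourArea(c)>100: 
        rr=cv2.minAreaRect(c); print('spanner',cv2.contourArea(c),rr)
cs,h=cv2.findContours(sp,cv2.RETR_CCOMP,2)
for c,hh in zip(cs,h[0]):
    if hh[3]>=0 and cv2.contourArea(c)>4:
        M=cv2.moments(c); p=(M['m10']/M['m00'],M['m01']/M['m00']); print('hole',np.round(p,1),cv2.contourArea(c),ray('top',p,.010).round(4))
a=cv2.resize(t[150:280,425:565],None,fx=4.2,fy=4.2,interpolation=cv2.INTER_CUBIC)
cv2.imwrite('pics/a.png',a)
b=cv2.resize(s[150:310,70:240],None,fx=3.7,fy=3.7,interpolation=cv2.INTER_CUBIC)
cv2.imwrite('pics/b.png',b)
E
```

```text
top [0.498 0.094 1.343]
scene [ 1.193 -0.238  0.761]
mat [0.5227 0.212  0.003 ] [0.302 0.268 0.298] [[0.642, 0.375], [0.67, 0.075], [0.404, 0.05], [0.375, 0.347]]
spanner 564.0 ((298.37457275390625, 243.9550323486328), (15.488880157470703, 90.27237701416016), 83.1572265625)
spanner 373.5 ((297.9882507324219, 195.92422485351562), (11.636598587036133, 69.34254455566406), 81.17961883544922)
hole [282.9 247.5] 26.0 [[0.442 0.253 0.01 ]]
hole [259.9 250.3] 74.5 [[0.4343 0.3164 0.01  ]]
hole [293.4 246.1] 23.0 [[0.4458 0.224  0.01  ]]
hole [303.6 244.6] 22.0 [[0.4499 0.1959 0.01  ]]
hole [311.4 243.4] 9.0 [[0.4532 0.1743 0.01  ]]
hole [335.6 239.6] 135.5 [[0.4634 0.1076 0.01  ]]
hole [269.5 201. ] 50.0 [[0.5702 0.2909 0.01  ]]
hole [293.1 197.1] 26.0 [[0.581  0.2255 0.01  ]]
hole [302.4 195.4] 15.0 [[0.5856 0.1996 0.01  ]]
hole [326.6 191.4] 60.0 [[0.5966 0.1325 0.01  ]]
```

View pics/a.png

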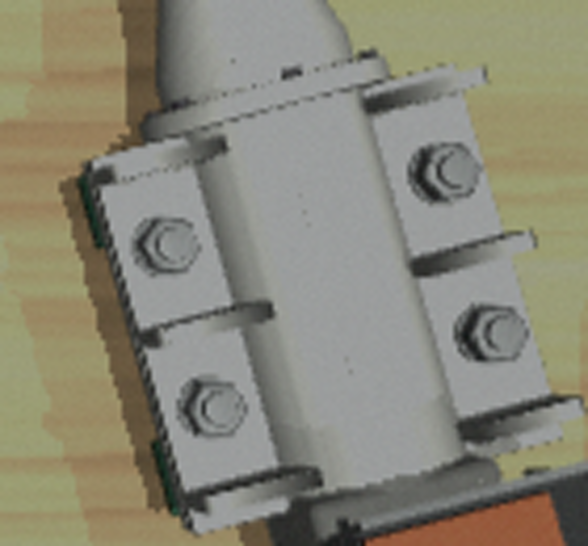

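View pics/b.png

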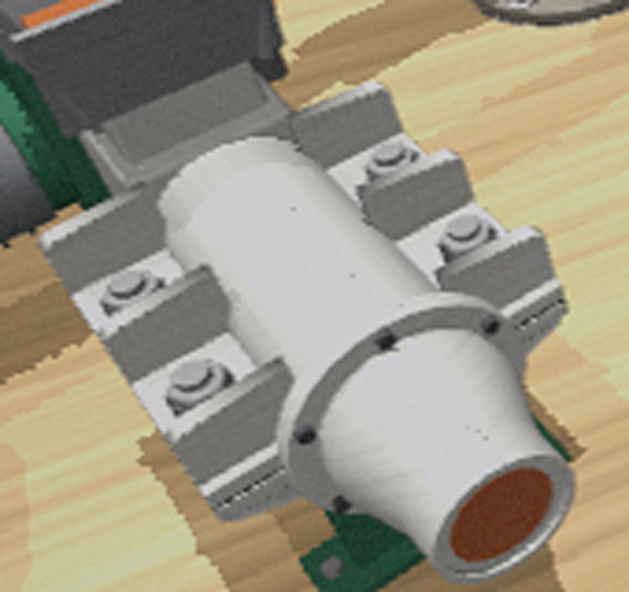

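The crops show the loose nut (front left, stud about (466,208) in the top picture) between its two webs, and the mill axis running up and slightly left. Now refining the nut centre and its hex orientation from averaged frames.

```bash
python3 - <<'E'
from h import *
T=np.mean([vision.capture('top').astype(float) for _ in range(8)],0); S=np.mean([vision.capture('scene').astype(float) for _ in range(8)],0)
np.save('T.npy',T);np.save('S.npy',S)
st=np.array([[172,243],[217,408],[460,170],[508,333]])/4.2+[425,150]
W=ray('top',st,.190); print(W.round(4).tolist())
d=(W[1]-W[0]),(W[3]-W[2]),(W[2]-W[0]),(W[3]-W[1])
for v in d: print(np.linalg.norm(v).round(4),np.degrees(np.arctan2(v[1],v[0])).round(2))
# where scene sees those
p=proj('scene',W); print(p.round(1).tolist())
def crop(I,c,h,f):
    x,y=np.round(c).astype(int)-h; print('off',x,y)
    return cv2.convertScaleAbs(cv2.resize(I[y:y+2*h,x:x+2*h],None,fx=f,fy=f,interpolation=cv2.INTER_CUBIC),alpha=1.2)
cv2.imwrite('pics/c.png',np.hstack([crop(T,st[0],12,16),crop(S,p[0],12,16)]))
E
```

```text
[[0.5435, -0.2047, 0.19], [0.4503, -0.2284, 0.19], [0.5847, -0.3682, 0.19], [0.4925, -0.3927, 0.19]]
0.0961 -165.77
0.0955 -165.15
0.1686 -75.85
0.1696 -75.62
[[195.0, 210.7], [175.0, 190.4], [119.9, 250.7], [102.4, 226.0]]
off 454 196
off 183 199
```

View pics/c.png

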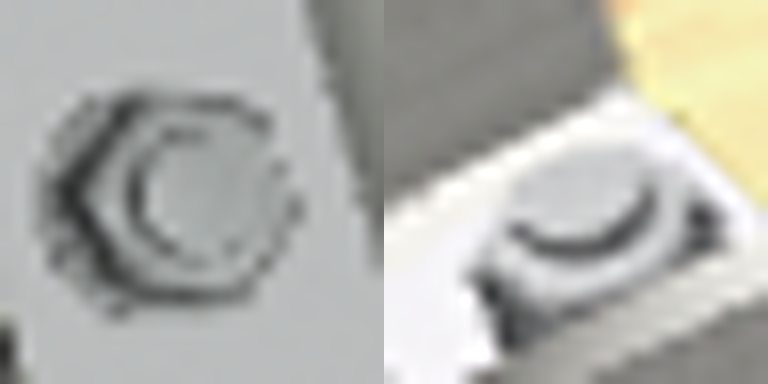

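The top crop shows the hex with a corner pointing image-left (corner about (458.5,208)), so a handle pointing near mill +44° should seat. The scene crop's stud agrees with the estimate. I'll raise the arm clear of the hopper first.

Call:
servo_tool([
  [[0, 0, -50], [0, 0, 0], 85],
  [[0, 0, -100], [0, 0, 0], 85],
  [[0, 0, -150], [0, 0, 0], 85],
  [[0, 0, -200], [0, 0, 0], 85],
  [[40, -20, -200], [0, 0, 0], 85],
  [[80, -40, -200], [0, 0, 0], 85],
  [[125, -65, -200], [0, 0, 0], 85],
  [[170, -85, -200], [0, 0, 0], 85],
  [[210, -105, -200], [0, 0, 0], 85],
  [[250, -125, -200], [0, 0, 0], 85],
])

```text
time: 1.9
tool_pos: [0.3863, -0.306, 0.4566]
eef_rot: [3.089, 0.571, 0.001]
contact_force: [-0.1, -0.7, -0.2]
grip_width: 0.0851
grip_force: 0.0
```

```bash
cat >> h.py <<'E'
from scipy.spatial.transform import Rotation as Ro
def go(pos,yaw):
    "row (mm, 5deg units) from the measured pose to TCP pos with tool x at world yaw (deg), tool down"
    s=status.state(); R0=Ro.from_rotvec(s['eef_rot']); y=np.radians(yaw)
    R1=Ro.from_matrix(np.array([[np.cos(y),np.sin(y),0],[np.sin(y),-np.cos(y),0],[0,0,-1]]))
    d=R0.inv().apply(np.array(pos)-s['tool_pos'])*1000
    r=np.degrees((R0.inv()*R1).as_rotvec())/5
    x=R0.as_matrix()[:,0]
    print('t',round(s['time'],2),'pos',s['tool_pos'].round(4),'yaw',np.degrees(np.arctan2(x[1],x[0])).round(2),'F',s['contact_force'].round(2),'grip',round(s['grip_width']*1000,1),s['grip_force'])
    print('row',d.round(1),r.round(2))
E
python3 -c "
from h import *
go([.4488,.212,.10],97.9)"
```

```text
t 1.9 pos [ 0.3863 -0.306   0.4566] yaw 20.93 F [-0.11 -0.74 -0.17] grip 85.1 0.0
row [ 243.3 -461.7  356.3] [ 1.000e-02  0.000e+00 -1.539e+01]
```

Call:
servo_tool([
  [[24, -46, 0], [0, 0, -1.5], 85],
  [[48, -92, 0], [0, 0, -3], 85],
  [[73, -138, 10], [0, 0, -4.6], 85],
  [[97, -185, 40], [0, 0, -6.2], 85],
  [[122, -231, 75], [0, 0, -7.7], 85],
  [[146, -277, 110], [0, 0, -9.2], 85],
  [[170, -323, 140], [0, 0, -10.8], 85],
  [[195, -370, 170], [0, 0, -12.3], 85],
  [[219, -416, 200], [0, 0, -13.9], 85],
  [[243, -462, 230], [0, 0, -15.4], 85],
])

```text
time: 2.9
tool_pos: [0.4389, 0.1401, 0.2678]
eef_rot: [2.056, 2.373, 0.001]
contact_force: [0.8, 0.1, 0.3]
grip_width: 0.0848
grip_force: 0.0
```

Call:
servo_tool([
  [[0, 0, 40], [0, 0, 0], 50],
  [[0, 0, 80], [0, 0, 0], 50],
  [[0, 0, 110], [0, 0, 0], 50],
  [[0, 0, 126], [0, 0, 0], 50],
  [[0, 0, 126], [0, 0, 0], 50],
  [[0, 0, 126], [0, 0, 0], 50],
])

```text
time: 3.5
tool_pos: [0.4392, 0.1388, 0.1428]
eef_rot: [2.063, 2.369, 0.001]
contact_force: [0.5, -1.4, 0.9]
grip_width: 0.0499
grip_force: 0.0
```

```bash
python3 -c "
from h import *
go([.4488,.212,.034],97.9)"
```

```text
t 3.5 pos [0.4392 0.1388 0.1428] yaw 97.91 F [ 0.49 -1.39  0.92] grip 49.9 0.0
row [ 71.2  19.5 108.8] [ 0.01 -0.    0.  ]
```

Call:
servo_tool([
  [[36, 10, 0], [0, 0, 0], 50],
  [[71, 19.5, 0], [0, 0, 0], 50],
  [[71, 19.5, 40], [0, 0, 0], 50],
  [[71, 19.5, 80], [0, 0, 0], 50],
  [[71, 19.5, 109], [0, 0, 0], 50],
  [[71, 19.5, 109], [0, 0, 0], 50],
  [[71, 19.5, 109], [0, 0, 0], 50],
])

```text
time: 4.2
tool_pos: [0.4496, 0.2123, 0.0347]
eef_rot: [2.063, 2.368, 0.003]
contact_force: [0.3, -0.5, 0.1]
grip_width: 0.0496
grip_force: 0.0
```

```bash
python3 -c "
from h import *
go([.4488,.212,.034],97.9)"
```

```text
t 4.2 pos [0.4496 0.2123 0.0347] yaw 97.89 F [ 0.32 -0.53  0.09] grip 49.6 0.0
row [-0.1 -0.9  0.7] [ 0.03 -0.01 -0.  ]
```

Close, then lift straight up.

Call:
servo_tool([
  [[0, 0, 0.5], [0, 0, 0], 10],
  [[0, 0, 0.5], [0, 0, 0], 5],
  [[0, 0, 0.5], [0, 0, 0], 5],
  [[0, 0, 0.5], [0, 0, 0], 5],
  [[0, 0, 0.5], [0, 0, 0], 5],
  [[0, 0, 0.5], [0, 0, 0], 5],
  [[0, 0, 0.5], [0, 0, 0], 5],
])

```text
time: 4.9
tool_pos: [0.4499, 0.2123, 0.0348]
eef_rot: [2.062, 2.368, 0.005]
contact_force: [-0.4, -1.0, 7.9]
grip_width: 0.0139
grip_force: 59.2
```

Call:
servo_tool([
  [[0, 0, -20], [0, 0, 0], 5],
  [[0, 0, -60], [0, 0, 0], 5],
  [[0, 0, -100], [0, 0, 0], 5],
  [[0, 0, -150], [0, 0, 0], 5],
  [[0, 0, -200], [0, 0, 0], 5],
  [[0, 0, -240], [0, 0, 0], 5],
  [[0, 0, -240], [0, 0, 0], 5],
])

```text
time: 5.6
tool_pos: [0.4511, 0.214, 0.2793]
eef_rot: [2.059, 2.365, 0.019]
contact_force: [-0.3, 1.1, -3.1]
grip_width: 0.0137
grip_force: 59.2
```

```bash
python3 - <<'E'
from h import *
N=np.array([.5435,-.2053]); a=np.radians(148.4)
P=N+.105*np.array([np.cos(a),np.sin(a)])
go([*P,.26],148.4)
E
```

```text
t 5.6 pos [0.4511 0.214  0.2793] yaw 97.91 F [-0.32  1.07 -3.12] grip 13.7 59.24814462661743
row [-361.2  -47.4   17.5] [  0.16   0.03 -10.1 ]
```

Call:
servo_tool([
  [[-30, -4, 0], [0, 0, -0.6], 5],
  [[-70, -8, 0], [0, 0, -1.6], 5],
  [[-110, -14, 0], [0, 0, -2.8], 5],
  [[-150, -20, 0], [0, 0, -4.1], 5],
  [[-190, -25, 0], [0, 0, -5.4], 5],
  [[-230, -30, 0], [0, 0, -6.7], 5],
  [[-270, -35, 0], [0, 0, -7.9], 5],
  [[-305, -40, 0], [0, 0, -8.9], 5],
  [[-335, -44, 0], [0, 0, -9.6], 5],
  [[-361, -47, 0], [0.1, 0, -10.1], 5],
])

```text
time: 6.6
tool_pos: [0.4497, -0.1546, 0.2712]
eef_rot: [-0.853, -3.014, 0.011]
contact_force: [0.4, -0.1, -2.9]
grip_width: 0.0135
grip_force: 59.2
```

Call:
servo_tool([
  [[0, 0, 5], [0, 0, 0], 5],
  [[0, 0, 15], [0, 0, 0], 5],
  [[0, 0, 25], [0, 0, 0], 5],
  [[0, 0, 30], [0, 0, 0], 5],
  [[0, 0, 30], [0, 0, 0], 5],
  [[0, 0, 30], [0, 0, 0], 5],
])

```text
time: 7.2
tool_pos: [0.4514, -0.1518, 0.2428]
eef_rot: [-0.852, -3.018, 0.01]
contact_force: [-0.1, 0.5, -2.8]
grip_width: 0.0138
grip_force: 59.2
```

```bash
python3 - <<'E'
from h import *
N=np.array([.5435,-.2053]); a=np.radians(148.4)
P=N+.105*np.array([np.cos(a),np.sin(a)])
go([*P,.25],148.4)
T=np.mean([vision.capture('top').astype(float) for _ in range(4)],0); S=np.mean([vision.capture('scene').astype(float) for _ in range(4)],0)
np.save('T1.npy',T);np.save('S1.npy',S)
s=status.state(); R=Ro.from_rotvec(s['eef_rot']); ring=s['tool_pos']+R.apply([-.105,0,.024]); print('pred ring',ring.round(4))
pt,ps=proj('top',ring)[0],proj('scene',ring)[0]; print(pt,ps)
def crop(I,c,h,f):
    x,y=np.round(c).astype(int)-h; print('off',x,y)
    return cv2.convertScaleAbs(cv2.resize(I[y:y+2*h,x:x+2*h],None,fx=f,fy=f,interpolation=cv2.INTER_CUBIC),alpha=1.2)
cv2.imwrite('pics/d.png',np.hstack([crop(T,pt,25,8),crop(S,ps,25,8)]))
E
```

```text
t 7.2 pos [ 0.4514 -0.1518  0.2428] yaw 148.48 F [-0.15  0.5  -2.84] grip 13.8 59.17761147022247
row [-1.4  2.7 -7.3] [-0.09 -0.04  0.02]
pred ring [ 0.5407 -0.2078  0.2187]
[470.48483891 208.590917  ] [190.15858161 201.09982954]
off 445 184
off 165 176
```

View pics/d.png

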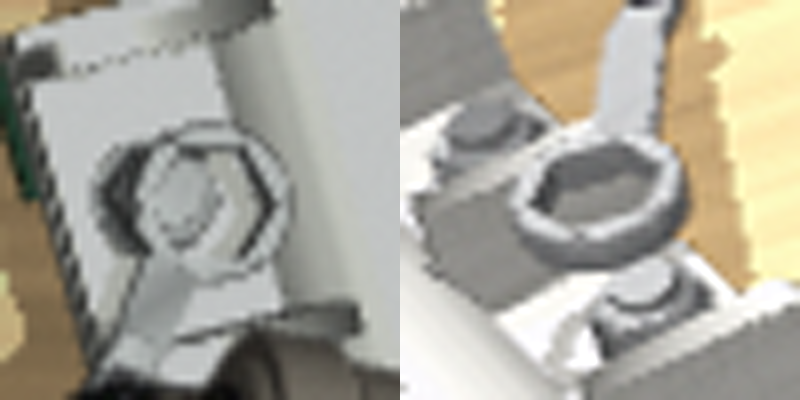

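The top crop shows the ring (centre about (471.6,208.6)) where kinematics predict, within half a millimetre. It needs about 3 mm of correction toward the stud. Handle angle is right, so I'll descend gently.

Call:
servo_tool([
  [[-1.2, 3.3, 0], [-0.1, 0, 0], 5],
  [[-1.2, 3.3, 8], [-0.1, 0, 0], 5],
  [[-1.2, 3.3, 16], [-0.1, 0, 0], 5],
  [[-1.2, 3.3, 22], [-0.1, 0, 0], 5],
  [[-1.2, 3.3, 25], [-0.1, 0, 0], 5],
  [[-1.2, 3.3, 25], [-0.1, 0, 0], 5],
])

```text
time: 8.2
tool_pos: [0.4533, -0.1504, 0.2169]
eef_rot: [-0.854, -3.018, -0.003]
contact_force: [-0.3, 0.0, -2.4]
grip_width: 0.0138
grip_force: 59.2
```

Call:
servo_tool([
  [[0, 0, 2], [0, 0, 0], 5],
  [[0, 0, 4], [0, 0, 0], 5],
  [[0, 0, 6], [0, 0, 0], 5],
  [[0, 0, 8], [0, 0, 0], 5],
  [[0, 0, 8], [0, 0, 0], 5],
])

```text
time: 8.7
tool_pos: [0.4545, -0.1502, 0.2099]
eef_rot: [-0.854, -3.022, -0.004]
contact_force: [1.8, 0.8, -2.7]
grip_width: 0.0139
grip_force: 59.3
```

```bash
python3 - <<'E'
from h import *
N=np.array([.5437,-.2053]); a=np.radians(148.4)
P=N+.105*np.array([np.cos(a),np.sin(a)])
go([*P,.198],148.4); print(status.state()['ft_torque'].round(2))
E
```

```text
t 8.7 pos [ 0.4545 -0.1502  0.2099] yaw 148.44 F [ 1.79  0.82 -2.68] grip 13.9 59.25039231777191
row [ 0.2 -0.2 11.9] [ 0.02 -0.03  0.01]
[ 0.08 -0.33  0.15]
```

Call:
servo_tool([
  [[0, 0, 2], [0, 0, 0], 5],
  [[0, 0, 4], [0, 0, 0], 5],
  [[0, 0, 6], [0, 0, 0], 5],
  [[0, 0, 8], [0, 0, 0], 5],
  [[0, 0, 10], [0, 0, 0], 5],
  [[0, 0, 11], [0, 0, 0], 5],
  [[0, 0, 12], [0, 0, 0], 5],
  [[0, 0, 12], [0, 0, 0], 5],
  [[0, 0, 12], [0, 0, 0], 5],
])

```text
time: 9.6
tool_pos: [0.4544, -0.1504, 0.198]
eef_rot: [-0.854, -3.021, -0.003]
contact_force: [2.7, -0.7, -0.8]
grip_width: 0.0137
grip_force: 59.5
```

```bash
python3 - <<'E'
from h import *
N=np.array([.5437,-.2053]); a=np.radians(148.4)
P=N+.105*np.array([np.cos(a),np.sin(a)])
go([*P,.198],148.4); s=status.state();print(s['ft_torque'].round(2), (s['tool_pos']+Ro.from_rotvec(s['eef_rot']).apply([-.105,0,.024])).round(4))
E
```

```text
t 9.6 pos [ 0.4544 -0.1504  0.198 ] yaw 148.42 F [ 2.72 -0.67 -0.82] grip 13.7 59.455334544181824
row [0.1 0.1 0. ] [ 0.02 -0.03  0.  ]
[ 0.12 -0.93  0.2 ] [ 0.5438 -0.2053  0.1738]
```

Seated on the washer. First stroke, in two halves, about the nut axis.

Call:
servo_tool([
  [[-0.1, 4.6, 0], [0, 0, 0.5], 5],
  [[-0.4, 9.2, 0], [0, 0, 1], 5],
  [[-1.6, 18.2, 0], [0, 0, 2], 5],
  [[-3.6, 27.2, 0], [0, 0, 3], 5],
  [[-6.3, 35.9, 0], [0, 0, 4], 5],
  [[-9.8, 44.4, 0], [0, 0, 5], 5],
  [[-14.1, 52.5, 0], [0, 0, 6], 5],
  [[-19, 60.2, 0], [0, 0, 7], 5],
  [[-24.6, 67.5, 0], [0, 0, 8], 5],
  [[-24.6, 67.5, 0], [0, 0, 8], 5],
])

```text
time: 10.6
tool_pos: [0.5104, -0.1052, 0.1977]
eef_rot: [-1.833, -2.546, -0.001]
contact_force: [2.0, 1.2, 0.3]
grip_width: 0.014
grip_force: 59.7
```

```bash
cat >> h.py <<'E'
def chk(yaw):
    N=np.array([.5437,-.2053]); a=np.radians(yaw)
    go([*(N+.105*np.array([np.cos(a),np.sin(a)])),.198],yaw); s=status.state(); R=Ro.from_rotvec(s['eef_rot'])
    r=R.apply([.105,0,0]); F=s['contact_force']
    print('tau',s['ft_torque'].round(2),'Ftool',R.inv().apply(F).round(2),'ring',(s['tool_pos']+R.apply([-.105,0,.024])).round(4),'millang',round(np.degrees(np.arctan2(R.as_matrix()[1,0],R.as_matrix()[0,0]))-14.4,1))
    print('nut torque cw from tool: force',(r[0]*F[1]-r[1]*F[0]).round(3),'+moment',s['ft_torque'][2].round(3))
E
python3 -c "
from h import *
chk(108.4)"
```

```text
t 10.6 pos [ 0.5104 -0.1052  0.1977] yaw 108.49 F [2.03 1.2  0.25] grip 14.0 59.66290354728699
row [-0.4 -0.  -0.3] [-0.02 -0.04  0.02]
tau [ 0.2  -0.56  0.23] Ftool [ 0.5   2.31 -0.25] ring [ 0.5437 -0.2048  0.1733] millang 94.1
nut torque cw from tool: force -0.242 +moment 0.231
```

Call:
servo_tool([
  [[-0.4, 9.2, 0], [0, 0, 1], 5],
  [[-1.6, 18.2, 0], [0, 0, 2], 5],
  [[-3.6, 27.2, 0], [0, 0, 3], 5],
  [[-6.3, 35.9, 0], [0, 0, 4], 5],
  [[-9.8, 44.4, 0], [0, 0, 5], 5],
  [[-14.1, 52.5, 0], [0, 0, 6], 5],
  [[-19, 60.2, 0], [0, 0, 7], 5],
  [[-24.6, 67.5, 0], [0, 0, 8], 5],
  [[-30.8, 74.2, 0], [0, 0, 9], 5],
  [[-32.1, 75.5, 0], [0, 0, 9.2], 5],
])

```text
time: 11.6
tool_pos: [0.5922, -0.111, 0.1976]
eef_rot: [-2.681, -1.626, -0.001]
contact_force: [1.5, 4.8, 1.1]
grip_width: 0.014
grip_force: 59.8
```

Call:
servo_tool([
  [[0, 0, 0], [0, 0, 0], 5],
  [[0, 0, 0], [0, 0, 0], 5],
])

```text
time: 11.8
tool_pos: [0.592, -0.1111, 0.1978]
eef_rot: [-2.68, -1.629, -0.001]
contact_force: [2.7, 3.9, 0.6]
grip_width: 0.0136
grip_force: 59.8
```

```bash
python3 -c "
from h import *
chk(62.4)"
```

```text
t 11.8 pos [ 0.592  -0.1111  0.1978] yaw 62.59 F [2.73 3.94 0.61] grip 13.6 59.76173937320709
row [-0.9  0.9 -0.2] [-0.04 -0.04  0.04]
tau [ 0.71 -0.61  0.29] Ftool [ 4.75  0.61 -0.6 ] ring [ 0.5436 -0.2042  0.1735] millang 48.2
nut torque cw from tool: force -0.064 +moment 0.293
```

Call:
servo_tool([
  [[-0.8, -3, 0], [0, 0, -0.4], 5],
  [[-1.2, -7, 0], [0, 0, -0.8], 5],
  [[-1.4, -10.2, 0], [0, 0, -1.2], 5],
  [[-1.4, -10.2, 0], [0, 0, -1.2], 5],
  [[-1.4, -10.2, 0], [0, 0, -1.2], 5],
])

```text
time: 12.3
tool_pos: [0.5821, -0.1074, 0.1979]
eef_rot: [-2.591, -1.767, -0.002]
contact_force: [2.0, 4.8, 1.3]
grip_width: 0.0141
grip_force: 59.7
```

```bash
python3 -c "
from h import *
chk(68.4)"
```

```text
t 12.3 pos [ 0.5821 -0.1074  0.1979] yaw 68.58 F [2.02 4.85 1.26] grip 14.1 59.67481255531311
row [-0.2  0.4 -0.1] [-0.04 -0.04  0.04]
tau [ 0.72 -0.54  0.17] Ftool [ 5.26  0.11 -1.24] ring [ 0.5437 -0.205   0.1735] millang 54.2
nut torque cw from tool: force -0.011 +moment 0.171
```

Call:
servo_tool([
  [[-0.3, 0, -2], [0, 0, 0], 5],
  [[-0.6, 0, -5], [0, 0, 0], 5],
  [[-0.6, 0, -8], [0, 0, 0], 5],
  [[-0.6, 0, -8], [0, 0, 0], 5],
])

```text
time: 12.7
tool_pos: [0.5814, -0.1079, 0.2043]
eef_rot: [-2.59, -1.766, -0.0]
contact_force: [4.6, 4.6, -4.7]
grip_width: 0.0135
grip_force: 58.9
```

```bash
python3 -c "
from h import *
chk(68.4)"
```

```text
t 12.7 pos [ 0.5814 -0.1079  0.2043] yaw 68.57 F [ 4.63  4.6  -4.71] grip 13.5 58.941861391067505
row [0.5 0.8 6.3] [-0.06 -0.05  0.03]
tau [ 1.11 -1.    0.28] Ftool [5.95 2.65 4.72] ring [ 0.5429 -0.2055  0.1799] millang 54.2
nut torque cw from tool: force -0.276 +moment 0.278
```

Call:
servo_tool([
  [[0.8, 0.6, -4], [0, 0, 0], 5],
  [[1.4, 1, -9], [0, 0, 0], 5],
  [[1.4, 1, -15], [0, 0, 0], 5],
  [[1.4, 1, -20], [0, 0, 0], 5],
  [[1.4, 1, -24], [0, 0, 0], 5],
  [[1.4, 1, -24], [0, 0, 0], 5],
])

```text
time: 13.3
tool_pos: [0.5836, -0.1097, 0.2306]
eef_rot: [-2.598, -1.763, 0.0]
contact_force: [0.1, 0.0, -2.7]
grip_width: 0.0138
grip_force: 59.2
```

```bash
cat > see.py <<'E'
from h import *
import sys
def see(name,h=25,f=8):
    T=np.mean([vision.capture('top').astype(float) for _ in range(4)],0); S=np.mean([vision.capture('scene').astype(float) for _ in range(4)],0)
    s=status.state(); R=Ro.from_rotvec(s['eef_rot']); ring=s['tool_pos']+R.apply([-.105,0,.024])
    out=[]
    for n,I in(('top',T),('scene',S)):
        c=proj(n,ring)[0]; x,y=np.round(c).astype(int)-h; print(n,'pred',c.round(2),'top face',proj(n,ring+[0,0,.007])[0].round(2),'off',x,y)
        out.append(cv2.convertScaleAbs(cv2.resize(I[y:y+2*h,x:x+2*h],None,fx=f,fy=f,interpolation=cv2.INTER_CUBIC),alpha=1.2))
    cv2.imwrite(name,np.hstack(out))
E
python3 -c "
from see import *
chk(68.4); see('pics/e.png')"
```

```text
t 13.3 pos [ 0.5836 -0.1097  0.2306] yaw 68.34 F [ 0.09  0.04 -2.69] grip 13.8 59.212281703948975
row [ 1.4 -1.8 32.6] [-0.02 -0.01 -0.01]
tau [ 0.05 -0.01  0.02] Ftool [0.06 0.07 2.69] ring [ 0.5448 -0.2072  0.2065] millang 53.9
nut torque cw from tool: force -0.007 +moment 0.02
top pred [468.24 207.1 ] top face [469.03 206.97] off 443 182
scene pred [192.82 206.38] top face [192.06 204.1 ] off 168 181
```

View pics/e.png

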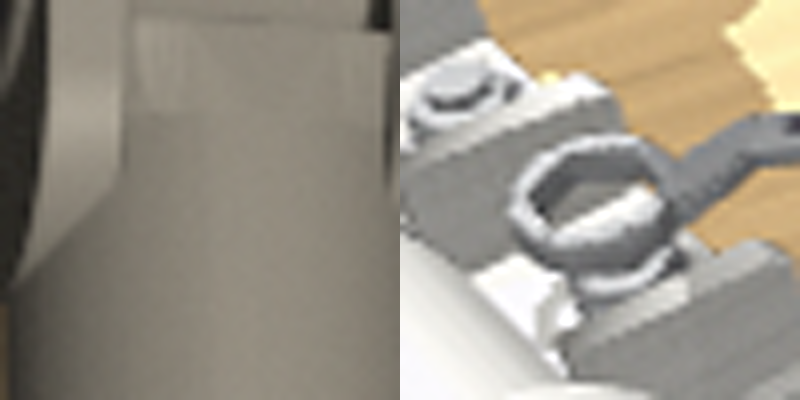

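The scene crop shows the ring free above the nut, centre about (192.2,206.1), unslipped in the grip. The arm covers it in the top view. Turn back one hex pitch in the air.

Call:
servo_tool([
  [[-3, -22, 0], [0, 0, -2], 5],
  [[-9, -43, 0], [0, 0, -4.5], 5],
  [[-18, -60, 0], [0, 0, -7], 5],
  [[-30, -75, 0], [0, 0, -9], 5],
  [[-40, -84, 0], [0, 0, -10.5], 5],
  [[-49, -91, 0], [0, 0, -11.7], 5],
  [[-49, -91, 0], [0, 0, -11.7], 5],
  [[-49, -91, 0], [0, 0, -11.7], 5],
  [[-49, -91, 0], [0, 0, -11.7], 5],
])

```text
time: 14.6
tool_pos: [0.481, -0.1206, 0.2299]
eef_rot: [-1.406, -2.806, -0.003]
contact_force: [1.4, 0.2, -3.1]
grip_width: 0.0139
grip_force: 59.3
```

```bash
sed -i 's/-.2053\]); a=/-.2050]); a=/' h.py; python3 -c "
from h import *
chk(127)"
```

```text
t 14.6 pos [ 0.481  -0.1206  0.2299] yaw 126.77 F [ 1.36  0.19 -3.13] grip 13.9 59.317792654037476
row [-0.2 -0.7 31.9] [ 0.   -0.04 -0.05]
tau [-0.02 -0.03  0.02] Ftool [-0.68  1.2   3.13] ring [ 0.5438 -0.2046  0.2055] millang 112.4
nut torque cw from tool: force -0.126 +moment 0.017
```

Call:
servo_tool([
  [[-0.2, -0.6, 6], [0, 0, 0], 5],
  [[-0.2, -0.6, 11], [0, 0, 0], 5],
  [[-0.2, -0.6, 14], [0, 0, 0], 5],
  [[-0.2, -0.6, 16], [0, 0, 0], 5],
  [[-0.2, -0.6, 18], [0, 0, 0], 5],
  [[-0.2, -0.6, 20], [0, 0, 0], 5],
  [[-0.2, -0.6, 21], [0, 0, 0], 5],
  [[-0.2, -0.6, 22], [0, 0, 0], 5],
  [[-0.2, -0.6, 22], [0, 0, 0], 5],
])

```text
time: 15.5
tool_pos: [0.4808, -0.1211, 0.2079]
eef_rot: [-1.402, -2.808, -0.003]
contact_force: [1.5, 0.4, -2.7]
grip_width: 0.0136
grip_force: 59.4
```

```bash
python3 -c "
from h import *
chk(127)"
```

```text
t 15.5 pos [ 0.4808 -0.1211  0.2079] yaw 126.92 F [ 1.46  0.43 -2.65] grip 13.6 59.38342273235321
row [ 0.1 -0.3  9.9] [ 0.   -0.04 -0.02]
tau [ 0.01 -0.25  0.11] Ftool [-0.54  1.43  2.65] ring [ 0.5438 -0.205   0.1835] millang 112.5
nut torque cw from tool: force -0.15 +moment 0.111
```

Call:
servo_tool([
  [[0, 0, 2], [0, 0, 0], 5],
  [[0, 0, 4], [0, 0, 0], 5],
  [[0, 0, 6], [0, 0, 0], 5],
  [[0, 0, 8], [0, 0, 0], 5],
  [[0, 0, 9.5], [0, 0, 0], 5],
  [[0, 0, 10], [0, 0, 0], 5],
  [[0, 0, 10], [0, 0, 0], 5],
])

```text
time: 16.2
tool_pos: [0.4806, -0.1211, 0.198]
eef_rot: [-1.402, -2.808, -0.002]
contact_force: [0.2, 1.0, 0.7]
grip_width: 0.0138
grip_force: 59.7
```

```bash
python3 -c "
from h import *
chk(127)"
```

```text
t 16.2 pos [ 0.4806 -0.1211  0.198 ] yaw 126.92 F [0.23 0.96 0.74] grip 13.8 59.65883553028107
row [ 0.  -0.1  0. ] [-0.   -0.04 -0.02]
tau [ 0.1  -0.26  0.16] Ftool [ 0.63  0.76 -0.73] ring [ 0.5436 -0.2049  0.1737] millang 112.5
nut torque cw from tool: force -0.079 +moment 0.158
```

Call:
servo_tool([
  [[-0.1, 5.5, 0], [0, 0, 0.6], 5],
  [[-0.6, 11, 0], [0, 0, 1.2], 5],
  [[-1.3, 16.4, 0], [0, 0, 1.8], 5],
  [[-2.3, 21.8, 0], [0, 0, 2.4], 5],
  [[-2.3, 21.8, 0], [0, 0, 2.4], 5],
])

```text
time: 16.7
tool_pos: [0.4997, -0.1097, 0.1979]
eef_rot: [-1.687, -2.646, -0.002]
contact_force: [-0.3, 1.3, -0.6]
grip_width: 0.0137
grip_force: 59.7
```

```bash
python3 -c "
from h import *
chk(115)"
```

```text
t 16.7 pos [ 0.4997 -0.1097  0.1979] yaw 114.96 F [-0.34  1.25 -0.6 ] grip 13.7 59.66668725013733
row [-0.  -0.4 -0.1] [-0.01 -0.04 -0.01]
tau [ 0.1  -0.36  0.22] Ftool [1.27 0.22 0.6 ] ring [ 0.5439 -0.2048  0.1736] millang 100.6
nut torque cw from tool: force -0.023 +moment 0.223
```

Call:
servo_tool([
  [[-0.3, 7.3, 0], [0, 0, 0.8], 5],
  [[-1, 14.6, 0], [0, 0, 1.6], 5],
  [[-1, 14.6, 0], [0, 0, 1.6], 5],
])

```text
time: 17.0
tool_pos: [0.5133, -0.1043, 0.1979]
eef_rot: [-1.867, -2.523, -0.002]
contact_force: [1.7, 1.8, 0.4]
grip_width: 0.0137
grip_force: 59.7
```

```bash
python3 -c "
from h import *
chk(107)"
```

```text
t 17.0 pos [ 0.5133 -0.1043  0.1979] yaw 107.0 F [1.7  1.75 0.44] grip 13.7 59.699567556381226
row [-0.2 -0.4 -0.1] [-0.01 -0.04 -0.  ]
tau [ 0.16 -0.31  0.14] Ftool [ 1.18  2.13 -0.44] ring [ 0.5439 -0.2047  0.1735] millang 92.6
nut torque cw from tool: force -0.224 +moment 0.141
```

Call:
servo_tool([
  [[-0.3, 7.3, 0], [0, 0, 0.8], 5],
  [[-1, 14.6, 0], [0, 0, 1.6], 5],
  [[-1, 14.6, 0], [0, 0, 1.6], 5],
])

```text
time: 17.3
tool_pos: [0.5274, -0.1009, 0.1978]
eef_rot: [-2.037, -2.387, -0.002]
contact_force: [1.4, 2.6, 0.7]
grip_width: 0.0138
grip_force: 59.7
```

```bash
python3 -c "
from h import *
chk(99)"
```

```text
t 17.3 pos [ 0.5274 -0.1009  0.1978] yaw 99.05 F [1.39 2.63 0.68] grip 13.8 59.73293960094452
row [-0.3 -0.2 -0.2] [-0.02 -0.04  0.01]
tau [ 0.25 -0.29  0.15] Ftool [ 2.38  1.78 -0.67] ring [ 0.5439 -0.2046  0.1734] millang 84.7
nut torque cw from tool: force -0.188 +moment 0.146
```

Call:
servo_tool([
  [[-0.3, 7.3, 0], [0, 0, 0.8], 5],
  [[-1, 14.6, 0], [0, 0, 1.6], 5],
  [[-1, 14.6, 0], [0, 0, 1.6], 5],
])

```text
time: 17.6
tool_pos: [0.542, -0.0996, 0.1978]
eef_rot: [-2.198, -2.239, -0.002]
contact_force: [1.2, 2.2, 0.8]
grip_width: 0.0136
grip_force: 59.8
```

```bash
python3 -c "
from h import *
chk(91)"
```

```text
t 17.6 pos [ 0.542  -0.0996  0.1978] yaw 91.07 F [1.24 2.2  0.79] grip 13.6 59.75920557975769
row [-0.4 -0.1 -0.2] [-0.02 -0.04  0.01]
tau [ 0.28 -0.39  0.15] Ftool [ 2.17  1.28 -0.79] ring [ 0.5439 -0.2045  0.1734] millang 76.7
nut torque cw from tool: force -0.135 +moment 0.152
```

Call:
servo_tool([
  [[-0.3, 7.3, 0], [0, 0, 0.8], 5],
  [[-1, 14.6, 0], [0, 0, 1.6], 5],
  [[-1, 14.6, 0], [0, 0, 1.6], 5],
])

```text
time: 17.9
tool_pos: [0.5566, -0.1003, 0.1978]
eef_rot: [-2.348, -2.081, -0.002]
contact_force: [1.0, 2.6, 0.6]
grip_width: 0.0142
grip_force: 59.8
```

```bash
python3 -c "
from h import *
chk(83)"
```

```text
t 17.9 pos [ 0.5566 -0.1003  0.1978] yaw 83.09 F [0.96 2.63 0.55] grip 14.2 59.781158566474915
row [-0.5  0.  -0.2] [-0.03 -0.04  0.02]
tau [ 0.33 -0.37  0.16] Ftool [ 2.73  0.64 -0.54] ring [ 0.5439 -0.2044  0.1734] millang 68.7
nut torque cw from tool: force -0.067 +moment 0.156
```

Call:
servo_tool([
  [[-0.2, 5.5, 0], [0, 0, 0.6], 5],
  [[-0.6, 11, 0], [0, 0, 1.2], 5],
  [[-0.6, 11, 0], [0, 0, 1.2], 5],
])

```text
time: 18.2
tool_pos: [0.5669, -0.102, 0.1977]
eef_rot: [-2.453, -1.955, -0.0]
contact_force: [1.1, 2.3, 0.6]
grip_width: 0.0135
grip_force: 59.9
```

```bash
python3 -c "
from h import *
chk(77)"
```

```text
t 18.2 pos [ 0.5669 -0.102   0.1977] yaw 77.13 F [1.12 2.33 0.6 ] grip 13.5 59.855486154556274
row [-0.5  0.5 -0.4] [-0.04 -0.04  0.03]
tau [ 0.45 -0.2   0.32] Ftool [ 2.52  0.57 -0.59] ring [ 0.5435 -0.2043  0.1733] millang 62.7
nut torque cw from tool: force -0.06 +moment 0.319
```

Call:
servo_tool([
  [[-0.1, 4.6, 0], [0, 0, 0.5], 5],
  [[-0.4, 9.2, 0], [0, 0, 1], 5],
  [[-0.4, 9.2, 0], [0, 0, 1], 5],
])

```text
time: 18.5
tool_pos: [0.5753, -0.1042, 0.1975]
eef_rot: [-2.534, -1.847, 0.001]
contact_force: [-1.1, 4.1, 1.9]
grip_width: 0.0137
grip_force: 60.0
```

```bash
python3 -c "
from h import *
chk(72)"
```

```text
t 18.5 pos [ 0.5753 -0.1042  0.1975] yaw 72.15 F [-1.09  4.13  1.85] grip 13.7 60.003753304481506
row [-0.6  1.1 -0.5] [-0.06 -0.03  0.03]
tau [0.62 0.13 0.46] Ftool [ 3.6  -2.31 -1.83] ring [ 0.543  -0.2041  0.1732] millang 57.8
nut torque cw from tool: force 0.242 +moment 0.457
```

Call:
servo_tool([
  [[-0.1, 4.6, 0], [0, 0, 0.5], 5],
  [[-0.4, 9.2, 0], [0, 0, 1], 5],
  [[-0.4, 9.2, 0], [0, 0, 1], 5],
])

```text
time: 18.8
tool_pos: [0.5839, -0.1072, 0.1974]
eef_rot: [-2.612, -1.734, 0.002]
contact_force: [-0.7, 5.1, 1.1]
grip_width: 0.0136
grip_force: 60.1
```

```bash
python3 -c "
from h import *
chk(67)"
```

```text
t 18.8 pos [ 0.5839 -0.1072  0.1974] yaw 67.15 F [-0.66  5.06  1.14] grip 13.6 60.083194971084595
row [-0.7  1.3 -0.6] [-0.07 -0.03  0.03]
tau [0.8  0.26 0.48] Ftool [ 4.41 -2.58 -1.12] ring [ 0.543  -0.2038  0.1731] millang 52.7
nut torque cw from tool: force 0.27 +moment 0.485
```

Call:
servo_tool([
  [[-0.1, 3.7, 0], [0, 0, 0.4], 5],
  [[-0.3, 7.3, 0], [0, 0, 0.8], 5],
])

```text
time: 19.0
tool_pos: [0.5899, -0.1099, 0.1973]
eef_rot: [-2.67, -1.641, 0.003]
contact_force: [-2.2, 5.6, 1.8]
grip_width: 0.0137
grip_force: 60.4
```

```bash
python3 -c "
from h import *
chk(63)"
```

```text
t 19.0 pos [ 0.5899 -0.1099  0.1973] yaw 63.15 F [-2.23  5.58  1.84] grip 13.7 60.37894070148468
row [-0.8  2.  -0.7] [-0.08 -0.02  0.03]
tau [0.96 0.46 0.76] Ftool [ 3.98 -4.52 -1.8 ] ring [ 0.5424 -0.2034  0.1731] millang 48.8
nut torque cw from tool: force 0.473 +moment 0.763
```

Torque has reached about 1.24 N m. Hold briefly, then slacken to mid-play.

Call:
servo_tool([
  [[0, 0, 0], [0, 0, 0], 5],
  [[0, 0, 0], [0, 0, 0], 5],
])

```text
time: 19.2
tool_pos: [0.5902, -0.11, 0.1974]
eef_rot: [-2.67, -1.643, 0.002]
contact_force: [-0.9, 4.9, 1.5]
grip_width: 0.0135
grip_force: 60.2
```

```bash
python3 -c "
from h import *
chk(63)"
```

```text
t 19.2 pos [ 0.5902 -0.11    0.1974] yaw 63.2 F [-0.88  4.93  1.49] grip 13.5 60.18260657787323
row [-0.8  1.7 -0.6] [-0.07 -0.03  0.04]
tau [0.89 0.37 0.52] Ftool [ 4.   -3.02 -1.46] ring [ 0.5428 -0.2036  0.1732] millang 48.8
nut torque cw from tool: force 0.316 +moment 0.518
```

Call:
servo_tool([
  [[-0.1, -4, 0], [0, 0, -0.4], 5],
  [[-0.3, -8, 0], [0, 0, -0.8], 5],
  [[-0.8, -12.5, 0], [0, 0, -1.4], 5],
  [[-0.8, -12.5, 0], [0, 0, -1.4], 5],
  [[-0.8, -12.5, 0], [0, 0, -1.4], 5],
])

```text
time: 19.7
tool_pos: [0.5799, -0.1058, 0.1979]
eef_rot: [-2.57, -1.799, -0.002]
contact_force: [0.7, 5.1, 1.2]
grip_width: 0.0136
grip_force: 59.8
```

```bash
python3 -c "
from h import *
chk(70)"
```

```text
t 19.7 pos [ 0.5799 -0.1058  0.1979] yaw 69.98 F [0.73 5.14 1.21] grip 13.6 59.78943049907684
row [-0.6 -0.1 -0.1] [-0.03 -0.04 -0.  ]
tau [ 0.85 -0.14  0.18] Ftool [ 5.08 -1.08 -1.19] ring [ 0.5439 -0.2044  0.1735] millang 55.6
nut torque cw from tool: force 0.113 +moment 0.177
```

Call:
servo_tool([
  [[1, 0, 0], [0, 0, 0], 5],
  [[2.2, -0.5, 0], [0, 0, -0.1], 5],
  [[2.2, -0.5, 0], [0, 0, -0.1], 5],
  [[2.2, -0.5, 0], [0, 0, -0.1], 5],
])

```text
time: 20.1
tool_pos: [0.5798, -0.1056, 0.1975]
eef_rot: [-2.566, -1.808, 0.003]
contact_force: [-0.4, 1.1, 1.2]
grip_width: 0.0138
grip_force: 59.8
```

```bash
python3 -c "
from h import *
chk(70.5)"
```

```text
t 20.1 pos [ 0.5798 -0.1056  0.1975] yaw 70.34 F [-0.35  1.13  1.16] grip 13.8 59.77569043636322
row [-0.7 -0.8 -0.5] [-0.04 -0.   -0.03]
tau [0.12 0.11 0.03] Ftool [ 0.94 -0.72 -1.16] ring [ 0.5444 -0.2044  0.1734] millang 55.9
nut torque cw from tool: force 0.075 +moment 0.034
```

Call:
servo_tool([
  [[0, 0, -2], [0, 0, 0], 5],
  [[0, 0, -5], [0, 0, 0], 5],
  [[0, 0, -8], [0, 0, 0], 5],
  [[0, 0, -8], [0, 0, 0], 5],
])

```text
time: 20.5
tool_pos: [0.5788, -0.1063, 0.2039]
eef_rot: [-2.565, -1.806, 0.007]
contact_force: [0.2, -3.2, -9.6]
grip_width: 0.014
grip_force: 58.5
```

```bash
python3 -c "
from h import *
chk(70.5)"
```

```text
t 20.5 pos [ 0.5788 -0.1063  0.2039] yaw 70.3 F [ 0.24 -3.17 -9.6 ] grip 14.0 58.49497139453888
row [ 0.3 -0.1  5.9] [-0.07  0.01 -0.04]
tau [-0.21 -0.2   0.17] Ftool [-2.9   1.36  9.59] ring [ 0.5432 -0.2051  0.18  ] millang 55.9
nut torque cw from tool: force -0.136 +moment 0.175
```

Call:
servo_tool([
  [[-0.6, -0.4, -1], [0, 0, 0], 5],
  [[-1, -0.6, -4], [0, 0, 0], 5],
  [[-1, -0.6, -8], [0, 0, 0], 5],
  [[-1, -0.6, -13], [0, 0, 0], 5],
  [[-1, -0.6, -19], [0, 0, 0], 5],
  [[-1, -0.6, -25], [0, 0, 0], 5],
  [[-1, -0.6, -32], [0, 0, 0], 5],
  [[-1, -0.6, -40], [0, 0, 0], 5],
  [[-1, -0.6, -40], [0, 0, 0], 5],
  [[-1, -0.6, -40], [0, 0, 0], 5],
])

```text
time: 21.5
tool_pos: [0.5763, -0.1147, 0.2455]
eef_rot: [2.572, 1.798, -0.02]
contact_force: [-4.8, -12.0, -6.7]
grip_width: 0.0137
grip_force: 59.5
```

```bash
python3 -c "
from see import *
chk(70.5); see('pics/f.png'); go([.4488,.212,.25],97.9)"
```

```text
t 21.5 pos [ 0.5763 -0.1147  0.2455] yaw 69.93 F [ -4.81 -12.01  -6.7 ] grip 13.7 59.48122501373291
row [ 9.6 -0.5 47.4] [-0.05  0.14 -0.11]
tau [-2.81  0.95  0.04] Ftool [-12.85  -0.37   6.87] ring [ 0.5401 -0.2136  0.2228] millang 55.5
nut torque cw from tool: force 0.042 +moment 0.037
top pred [473.53 208.79] top face [474.36 208.67] off 449 184
scene pred [186.94 200.41] top face [186.12 198.06] off 162 175
t 21.9 pos [ 0.5763 -0.1148  0.2456] yaw 69.93 F [ -5.21 -12.17  -7.66] grip 13.8 59.458882212638855
row [ 263.1 -231.9   -6.7] [-0.08  0.13 -5.6 ]
```

View pics/f.png

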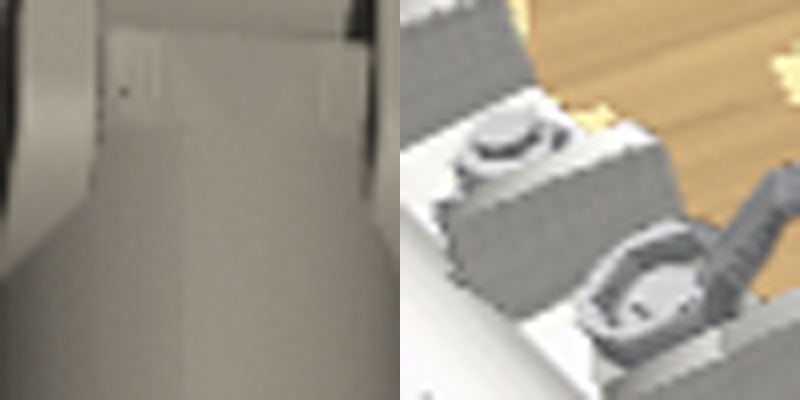

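The scene crop shows the ring still on the nut at about (188,211): it hung up, and the spanner pitched in the grip as I lifted. I'll lower back along the same path to reseat it.

Call:
servo_tool([
  [[0, 0, 7], [0, 0, 0], 5],
  [[0, 0, 14], [0, 0, 0], 5],
  [[0, 0, 20], [0, 0, 0], 5],
  [[0, 0, 26], [0, 0, 0], 5],
  [[0, 0, 32], [0, 0, 0], 5],
  [[0.5, 0.3, 37], [0, 0, 0], 5],
  [[1, 0.6, 42], [0, 0, 0], 5],
  [[1, 0.6, 45], [0, 0, 0], 5],
  [[1, 0.6, 47], [0, 0, 0], 5],
  [[1, 0.6, 47], [0, 0, 0], 5],
])

```text
time: 22.9
tool_pos: [0.5813, -0.1003, 0.1987]
eef_rot: [-2.558, -1.812, -0.007]
contact_force: [2.3, 4.8, 3.7]
grip_width: 0.0138
grip_force: 60.7
```

```bash
python3 -c "
from h import *
chk(70.5)"
```

```text
t 22.9 pos [ 0.5813 -0.1003  0.1987] yaw 70.61 F [2.26 4.82 3.73] grip 13.8 60.689624547958374
row [-6.3 -0.5  0.7] [-0.03 -0.08  0.02]
tau [ 0.73 -0.07  0.05] Ftool [ 5.33  0.52 -3.7 ] ring [ 0.5465 -0.1992  0.174 ] millang 56.2
nut torque cw from tool: force -0.056 +moment 0.047
```

```bash
python3 - <<'E'
from h import *
S=np.mean([vision.capture('scene').astype(float) for _ in range(6)],0); np.save('S3.npy',S)
c=cv2.resize(S[165:245,160:266],None,fx=7.5,fy=7.5,interpolation=cv2.INTER_CUBIC)
cv2.imwrite('pics/g.png',cv2.convertScaleAbs(c,alpha=1.1))
a=np.radians(70.6);u=np.array([np.cos(a),np.sin(a),0]);N=np.array([.5437,-.205,.167])
for nm,P in dict(ringtop_seated=N+[0,0,.014],nuttop=N+[0,0,.017],stud=N+[0,0,.023],edge_out=N-u*.0235+[0,0,.014],edge_in=N+u*.0235+[0,0,.014],grip=N+u*.105+[0,0,.025]).items(): print(nm,((proj('scene',P)[0]-[160,165]+.5)*7.5).round(0))
E
```

```text
ringtop_seated [272. 368.]
nuttop [270. 361.]
stud [265. 347.]
edge_out [193. 378.]
edge_in [352. 359.]
grip [617. 301.]
```

View pics/g.png

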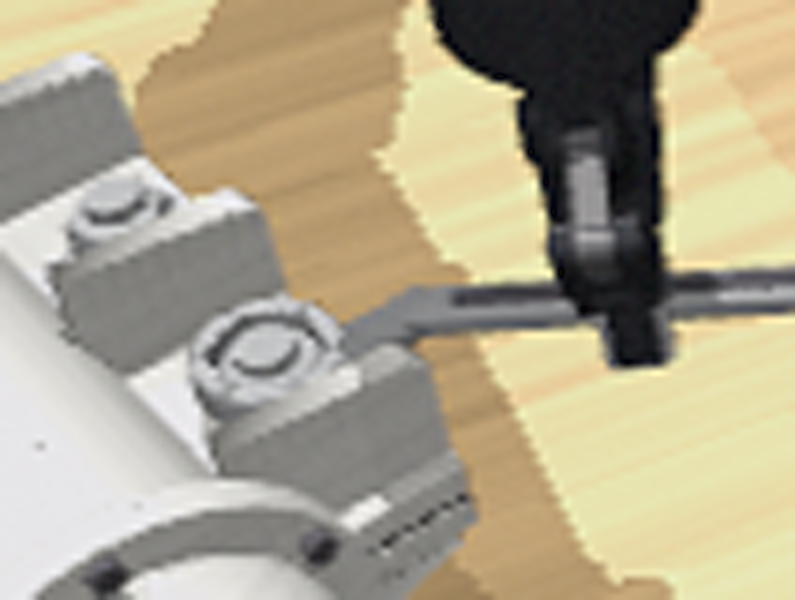

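The crop shows the ring back level around the nut (centre about (267,355) in the crop) with the handle level in the fingers. The grip has crept about 6 mm outward. Next, feel the play by turning a few degrees each way.

Call:
servo_tool([
  [[1, -3, 0], [0, 0, -0.3], 5],
  [[1.5, -5.8, 0], [0, 0, -0.6], 5],
  [[1.5, -5.8, 0], [0, 0, -0.6], 5],
  [[1.5, -5.8, 0], [0, 0, -0.6], 5],
])

```text
time: 23.6
tool_pos: [0.5755, -0.0991, 0.1981]
eef_rot: [-2.513, -1.876, -0.003]
contact_force: [2.4, 5.5, -0.4]
grip_width: 0.0136
grip_force: 60.1
```

```bash
cat >> h.py <<'E'
def tq():
    s=status.state(); N=np.array([.5437,-.205]); R=Ro.from_rotvec(s['eef_rot']); M=R.as_matrix(); r=s['tool_pos'][:2]-N; F=s['contact_force']
    print('t',round(s['time'],2),'z',s['tool_pos'][2].round(4),'yaw',np.degrees(np.arctan2(M[1,0],M[0,0])).round(2),'r',np.linalg.norm(r).round(4),'az',np.degrees(np.arctan2(r[1],r[0])).round(2),'Ftool',R.inv().apply(F).round(2),'Mtool',R.inv().apply(s['ft_torque']).round(2),'NET',(r[0]*F[1]-r[1]*F[0]+s['ft_torque'][2]).round(3))
E
python3 -c "
from h import *
tq()"
```

```text
t 23.6 z 0.1981 yaw 73.5 r 0.1106 az 73.28 Ftool [5.95 0.7  0.43] Mtool [-0.14  1.03 -0.11] NET 0.028
```

Call:
servo_tool([
  [[0, -3, 0], [0, 0, -0.3], 5],
  [[-0.2, -5.8, 0], [0, 0, -0.6], 5],
  [[-0.2, -5.8, 0], [0, 0, -0.6], 5],
  [[-0.2, -5.8, 0], [0, 0, -0.6], 5],
])

```text
time: 24.0
tool_pos: [0.5698, -0.098, 0.1979]
eef_rot: [-2.463, -1.941, -0.003]
contact_force: [1.7, 4.6, -1.3]
grip_width: 0.0138
grip_force: 60.0
```

```bash
python3 -c "
from h import *
tq()"
```

```text
t 24.0 z 0.1979 yaw 76.47 r 0.1101 az 76.29 Ftool [4.81 0.54 1.3 ] Mtool [-0.3   1.07 -0.17] NET 0.104
```

Call:
servo_tool([
  [[1, 0, 0], [0, 0, 0], 5],
  [[2.2, 0, 0], [0, 0, 0], 5],
  [[2.2, 0, 0], [0, 0, 0], 5],
])

```text
time: 24.3
tool_pos: [0.5699, -0.0979, 0.198]
eef_rot: [-2.466, -1.94, 0.001]
contact_force: [1.8, 3.3, -3.0]
grip_width: 0.0138
grip_force: 59.9
```

```bash
python3 -c "
from h import *
tq()"
```

```text
t 24.3 z 0.198 yaw 76.39 r 0.1103 az 76.26 Ftool [3.66 0.95 3.01] Mtool [-0.33  0.6  -0.19] NET 0.085
```

Call:
servo_tool([
  [[-0.1, 3.9, 0], [0, 0, 0.4], 5],
  [[-0.3, 7.7, 0], [0, 0, 0.8], 5],
  [[-0.8, 13.4, 0], [0, 0, 1.4], 5],
  [[-0.8, 13.4, 0], [0, 0, 1.4], 5],
])

```text
time: 24.7
tool_pos: [0.5826, -0.1011, 0.1979]
eef_rot: [-2.578, -1.786, 0.002]
contact_force: [-0.1, 4.5, -1.9]
grip_width: 0.0134
grip_force: 60.0
```

```bash
python3 -c "
from h import *
tq()"
```

```text
t 24.7 z 0.1979 yaw 69.43 r 0.1109 az 69.45 Ftool [ 4.24 -1.64  1.94] Mtool [-0.08  0.78 -0.29] NET 0.465
```

Call:
servo_tool([
  [[-0.1, 3.9, 0], [0, 0, 0.4], 5],
  [[-0.3, 5.8, 0], [0, 0, 0.6], 5],
  [[-0.3, 5.8, 0], [0, 0, 0.6], 5],
])

```text
time: 25.0
tool_pos: [0.5869, -0.1028, 0.1979]
eef_rot: [-2.621, -1.719, 0.004]
contact_force: [-1.8, 5.5, -1.0]
grip_width: 0.014
grip_force: 60.2
```

```bash
python3 -c "
from h import *
tq()"
```

```text
t 25.0 z 0.1979 yaw 66.53 r 0.111 az 67.08 Ftool [ 4.36 -3.85  1.06] Mtool [ 0.75  0.82 -0.56] NET 0.983
```

Contact on the clockwise side came early, so the back-off may have loosened the nut slightly. Pull up again to about 1.2 N m.

Call:
servo_tool([
  [[0, 2.9, 0], [0, 0, 0.3], 5],
  [[-0.2, 5, 0], [0, 0, 0.5], 5],
])

```text
time: 25.2
tool_pos: [0.5913, -0.1047, 0.1979]
eef_rot: [-2.658, -1.661, 0.004]
contact_force: [-2.2, 5.1, -1.5]
grip_width: 0.0138
grip_force: 60.2
```

```bash
python3 -c "
from h import *
tq()"
```

```text
t 25.2 z 0.1979 yaw 63.99 r 0.111 az 64.59 Ftool [ 3.62 -4.15  1.51] Mtool [ 0.93  0.86 -0.61] NET 1.062
```

Call:
servo_tool([
  [[-0.1, 2.9, 0], [0, 0, 0.3], 5],
  [[-0.1, 2.9, 0], [0, 0, 0.3], 5],
  [[-0.1, 2.9, 0], [0, 0, 0.3], 5],
])

```text
time: 25.5
tool_pos: [0.594, -0.1061, 0.198]
eef_rot: [-2.68, -1.627, 0.004]
contact_force: [-2.2, 4.9, -1.7]
grip_width: 0.0136
grip_force: 60.2
```

```bash
python3 -c "
from h import *
tq()"
```

```text
t 25.5 z 0.198 yaw 62.53 r 0.111 az 63.04 Ftool [ 3.3  -4.19  1.69] Mtool [ 0.81  0.8  -0.52] NET 0.977
```

Call:
servo_tool([
  [[-0.1, -4, 0], [0, 0, -0.4], 5],
  [[-0.3, -8, 0], [0, 0, -0.8], 5],
  [[-0.6, -11.8, 0], [0, 0, -1.2], 5],
  [[-0.6, -11.8, 0], [0, 0, -1.2], 5],
  [[-0.6, -11.8, 0], [0, 0, -1.2], 5],
])

```text
time: 26.0
tool_pos: [0.5851, -0.1022, 0.1987]
eef_rot: [-2.596, -1.763, -0.002]
contact_force: [1.6, 5.4, -3.4]
grip_width: 0.0139
grip_force: 59.8
```

```bash
python3 -c "
from h import *
tq()"
```

```text
t 26.0 z 0.1987 yaw 68.36 r 0.1108 az 68.06 Ftool [ 5.62 -0.54  3.44] Mtool [-0.1   1.13 -0.14] NET 0.203
```

Call:
servo_tool([
  [[1, 0, 0], [0, 0, 0], 5],
  [[2, 0, 0], [0, 0, 0], 5],
  [[3, 0, 0], [0, 0, 0], 5],
  [[3, 0, 0], [0, 0, 0], 5],
  [[3, 0, 0], [0, 0, 0], 5],
])

```text
time: 26.5
tool_pos: [0.5851, -0.102, 0.1983]
eef_rot: [-2.598, -1.762, 0.005]
contact_force: [0.4, -2.1, -3.4]
grip_width: 0.0139
grip_force: 59.7
```

```bash
python3 -c "
from h import *
tq()"
```

```text
t 26.5 z 0.1983 yaw 68.29 r 0.111 az 68.1 Ftool [-1.77  1.11  3.38] Mtool [-0.33 -0.21 -0.11] NET -0.013
```

Call:
servo_tool([
  [[-0.8, -2.9, 0], [0, 0, -0.3], 5],
  [[-0.9, -5.8, 0], [0, 0, -0.6], 5],
  [[-0.9, -5.8, 0], [0, 0, -0.6], 5],
])

```text
time: 26.8
tool_pos: [0.5792, -0.0997, 0.1985]
eef_rot: [-2.549, -1.832, 0.004]
contact_force: [1.1, -3.2, -4.0]
grip_width: 0.0136
grip_force: 59.7
```

```bash
python3 -c "
from h import *
tq()"
```

```text
t 26.8 z 0.1985 yaw 71.42 r 0.1112 az 71.4 Ftool [-2.69  2.04  3.99] Mtool [-0.3  -0.57 -0.18] NET -0.046
```

Call:
servo_tool([
  [[1, 0, 0], [0, 0, 0], 5],
  [[2, 0, 0], [0, 0, 0], 5],
  [[2, 0, 0], [0, 0, 0], 5],
])

```text
time: 27.1
tool_pos: [0.5795, -0.0996, 0.1982]
eef_rot: [-2.552, -1.83, 0.008]
contact_force: [-0.6, -6.7, -4.6]
grip_width: 0.0135
grip_force: 59.7
```

```bash
python3 -c "
from h import *
tq()"
```

```text
t 27.1 z 0.1982 yaw 71.28 r 0.1113 az 71.24 Ftool [-6.49  1.54  4.6 ] Mtool [-0.28 -1.19 -0.22] NET 0.053
```

Call:
servo_tool([
  [[-1.5, 0, 0], [0, 0, 0], 5],
  [[-3, 0, 0], [0, 0, 0], 5],
  [[-3, 0, 0], [0, 0, 0], 5],
])

```text
time: 27.4
tool_pos: [0.5793, -0.0997, 0.1985]
eef_rot: [-2.549, -1.831, 0.002]
contact_force: [-0.3, -5.1, -3.9]
grip_width: 0.0138
grip_force: 59.7
```

```bash
python3 -c "
from h import *
tq()"
```

```text
t 27.4 z 0.1985 yaw 71.39 r 0.1111 az 71.29 Ftool [-4.9   1.32  3.86] Mtool [-0.2  -0.76 -0.17] NET 0.022
```

The ring doesn't move freely sideways, so the crept grip is straining it. I'll open the fingers to release all preload, then regrip nearer the ring where lifting pries less.

Call:
servo_tool([
  [[0, 0, 0], [0, 0, 0], 20],
  [[0, 0, 0], [0, 0, 0], 30],
  [[0, 0, 0], [0, 0, 0], 36],
  [[0, 0, 0], [0, 0, 0], 36],
  [[0, 0, 0], [0, 0, 0], 36],
])

```text
time: 27.9
tool_pos: [0.5798, -0.0987, 0.1989]
eef_rot: [-2.548, -1.832, -0.001]
contact_force: [-0.1, 0.5, -0.6]
grip_width: 0.0359
grip_force: 0.0
```

```bash
cat > hl.py <<'E'
from h import *
def handle(show=True):
    S=np.mean([vision.capture('scene').astype(float) for _ in range(4)],0).astype(np.uint8)
    hsv=cv2.cvtColor(S,cv2.COLOR_BGR2HSV); g=cv2.cvtColor(S,cv2.COLOR_BGR2GRAY).astype(int)
    m=(hsv[...,1]<60)&(g>55)
    pts=[]
    for x in range(218,300):
        if 238<=x<=254: continue
        col=np.where(m[190:230,x])[0]+190
        if 3<=len(col)<=9 and col[-1]-col[0]<9: pts.append((x,col.mean(),len(col)))
    pts=np.array(pts); print('handle cols',pts[:,0].min(),pts[:,0].max(),len(pts))
    c=np.polyfit(pts[:,0],pts[:,1],1); r=pts[:,1]-np.polyval(c,pts[:,0]); k=abs(r)<1; c=np.polyfit(pts[k,0],pts[k,1],1)
    print('slope',c[0].round(4),'y@230',np.polyval(c,230).round(2),'y@270',np.polyval(c,270).round(2)); return c
def model(az,th):
    a=np.radians(az);t=np.radians(th);u=np.array([np.cos(a),np.sin(a),0]);N=np.array([.5437,-.205,.174])
    P=[N+u*(d*np.cos(t)-.018*np.sin(t))+np.array([0,0,d*np.sin(t)+.018*np.cos(t)]) for d in(.05,.16)]
    q=proj('scene',P); s=(q[1,1]-q[0,1])/(q[1,0]-q[0,0]); return s.round(4),(q[0,1]+s*(230-q[0,0])).round(2),(q[0,1]+s*(270-q[0,0])).round(2)
E
python3 - <<'E'
from hl import *
tq(); handle()
for az in (66,71,76):
    for th in(-8,-4,0,4): print(az,th,model(az,th))
E
```

```text
t 27.9 z 0.1989 yaw 71.43 r 0.1123 az 71.22 Ftool [ 0.46 -0.24  0.57] Mtool [ 0.01 -0.03  0.07] NET -0.044
handle cols 222.0 294.0 17
slope 0.0783 y@230 207.03 y@270 210.16
66 -8 (np.float64(0.0345), np.float64(211.3), np.float64(212.68))
66 -4 (np.float64(-0.0138), np.float64(209.64), np.float64(209.08))
66 0 (np.float64(-0.0632), np.float64(207.9), np.float64(205.37))
66 4 (np.float64(-0.1143), np.float64(206.08), np.float64(201.51))
71 -8 (np.float64(-0.0227), np.float64(209.28), np.float64(208.37))
71 -4 (np.float64(-0.0715), np.float64(207.6), np.float64(204.74))
71 0 (np.float64(-0.1213), np.float64(205.85), np.float64(201.0))
71 4 (np.float64(-0.1728), np.float64(204.02), np.float64(197.1))
76 -8 (np.float64(-0.0784), np.float64(207.31), np.float64(204.17))
76 -4 (np.float64(-0.128), np.float64(205.6), np.float64(200.48))
76 0 (np.float64(-0.1786), np.float64(203.83), np.float64(196.68))
76 4 (np.float64(-0.2309), np.float64(201.96), np.float64(192.73))
```

```bash
python3 - <<'E'
from h import *
S=np.mean([vision.capture('scene').astype(float) for _ in range(6)],0); np.save('S4.npy',S)
c=cv2.resize(S[165:250,170:284],None,fx=7,fy=7,interpolation=cv2.INTER_CUBIC)
cv2.imwrite('pics/i.png',cv2.convertScaleAbs(c,alpha=1.1))
E
```

```text
(no output)
```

View pics/i.png

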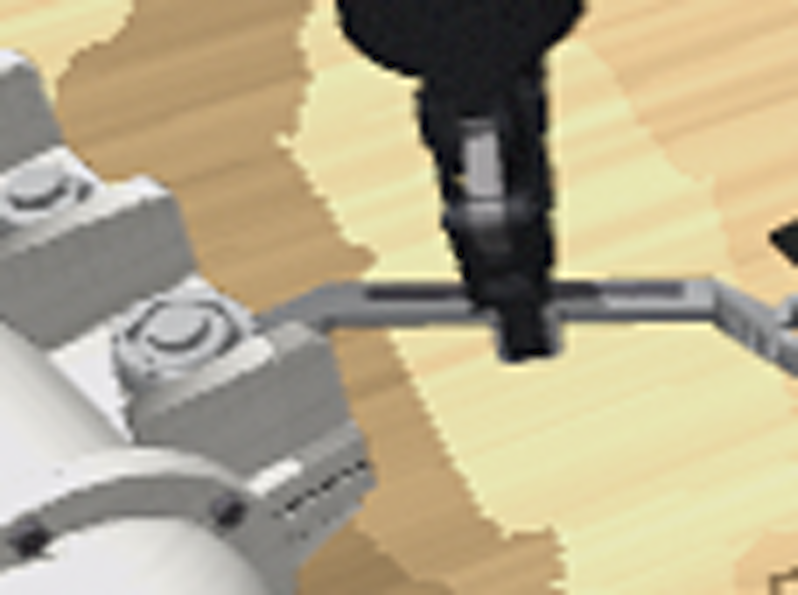

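The crop shows the spanner hanging by its ring on the nut: handle centreline from about (330,305) to (712,297) in the crop, slightly drooped. I'll solve azimuth and droop from those two ends.

```bash
python3 - <<'E'
from h import *
from scipy.optimize import least_squares
m=np.array([[330,305],[712,297]])/7+[170,165]-.43
def pts(az,th,D=(.043,.167),dz=0,N=np.array([.5437,-.205,.174])):
    a=np.radians(az);t=np.radians(th);u=np.array([np.cos(a),np.sin(a),0])
    return np.array([N+[0,0,dz]+u*(d*np.cos(t)-.018*np.sin(t))+np.array([0,0,d*np.sin(t)+.018*np.cos(t)]) for d in D])
for off in([0,0],[-.5,-.6]):
  for dz in (0,.003):
    r=least_squares(lambda v:(proj('scene',pts(*v,dz=dz))+off-m).ravel(),[70,0]); print(off,dz,r.x.round(2),r.fun.round(2))
E
```

```text
[0, 0] 0 [73.97 -9.22] [-0.92  1.05 -1.4  -0.03]
[0, 0] 0.003 [73.48 -9.96] [-1.07  0.4  -1.42  0.13]
[-0.5, -0.6] 0 [73.62 -9.75] [-1.34  0.66 -1.83  0.14]
[-0.5, -0.6] 0.003 [ 73.11 -10.47] [-1.49  0.01 -1.85  0.3 ]
```

Call:
servo_tool([
  [[-10, -0.5, 3], [0, -0.5, 0], 36],
  [[-20, -1, 7], [0, -1, -0.1], 36],
  [[-30, -1, 11], [0, -1.5, -0.15], 36],
  [[-34.5, -1, 13], [0, -1.8, -0.15], 36],
  [[-34.5, -1, 13], [0, -1.8, -0.15], 36],
  [[-34.5, -1, 13], [0, -1.8, -0.15], 20],
  [[-34.5, -1, 13], [0, -1.8, -0.15], 5],
  [[-34.5, -1, 13], [0, -1.8, -0.15], 5],
  [[-34.5, -1, 13], [0, -1.8, -0.15], 5],
  [[-34.5, -1, 13], [0, -1.8, -0.15], 5],
])

```text
time: 29.4
tool_pos: [0.5674, -0.1309, 0.1857]
eef_rot: [2.463, 1.796, -0.195]
contact_force: [-1.8, 1.8, 2.3]
grip_width: 0.0137
grip_force: 58.5
```

```bash
python3 -c "
from h import *
tq(); s=status.state(); print(s['tool_pos'],s['grip_width'],s['grip_force'],Ro.from_rotvec(s['eef_rot']).as_matrix().round(3).tolist())"
```

```text
t 29.4 z 0.1857 yaw 72.22 r 0.0778 az 72.26 Ftool [ 0.81 -2.3  -2.44] Mtool [ 0.55  0.4  -0.1 ] NET 0.186
[ 0.56740719 -0.13090816  0.18566135] 0.0136950692668795 58.45928728580475 [[0.302, 0.952, -0.052], [0.941, -0.306, -0.145], [-0.154, -0.005, -0.988]]
```

Regripped 75 mm from the ring, on the drooped handle. Level it about the ring centre.

Call:
servo_tool([
  [[-0.7, 0, -2], [0, 0.3, 0], 5],
  [[-1.4, 0, -3.9], [0, 0.6, 0], 5],
  [[-2.2, 0, -5.8], [0, 0.9, 0], 5],
  [[-3, 0, -7.7], [0, 1.2, 0], 5],
  [[-3.8, 0, -9.5], [0, 1.5, 0], 5],
  [[-3.8, 0, -9.5], [0, 1.5, 0], 5],
])

```text
time: 30.0
tool_pos: [0.5671, -0.1336, 0.1955]
eef_rot: [2.533, 1.843, -0.03]
contact_force: [-0.5, 2.7, -4.3]
grip_width: 0.0138
grip_force: 58.4
```

```bash
python3 -c "
from h import *
tq()"
```

```text
t 30.0 z 0.1955 yaw 72.07 r 0.0752 az 71.9 Ftool [ 2.51 -1.33  4.27] Mtool [0.19 0.9  0.08] NET 0.019
```

Call:
servo_tool([
  [[0.6, -0.3, -1], [0, 0, 0], 5],
  [[1, -0.6, -2.5], [0, 0, 0], 5],
  [[1, 0, -4], [0, 0, 0.1], 5],
  [[1, -0.6, -5.5], [0, 0, -0.1], 5],
  [[1, -0.3, -7], [0, 0, 0], 5],
  [[1, -0.3, -7], [0, 0, 0], 5],
])

```text
time: 30.6
tool_pos: [0.5671, -0.1331, 0.203]
eef_rot: [2.53, 1.842, -0.035]
contact_force: [-0.1, 1.3, -2.5]
grip_width: 0.0139
grip_force: 58.7
```

```bash
python3 -c "
from h import *
tq()"
```

```text
t 30.6 z 0.203 yaw 72.12 r 0.0756 az 71.98 Ftool [ 1.3  -0.47  2.49] Mtool [0.1  0.18 0.03] NET 0.004
```

Rising freely. Continue lifting.

Call:
servo_tool([
  [[0.2, 0, -2], [0, 0, 0], 5],
  [[0.4, 0, -4], [0, 0, 0.1], 5],
  [[0.4, 0, -6], [0, 0, -0.1], 5],
  [[0.4, 0, -9], [0, 0, 0], 5],
  [[0.4, 0, -13], [0, 0, 0], 5],
  [[0.4, 0, -18], [0, 0, 0], 5],
  [[0.4, 0, -18], [0, 0, 0], 5],
])

```text
time: 31.3
tool_pos: [0.5681, -0.1319, 0.2217]
eef_rot: [2.529, 1.842, -0.032]
contact_force: [0.1, -0.1, -3.0]
grip_width: 0.0138
grip_force: 58.7
```

```bash
python3 -c "
from h import *
tq()"
```

```text
t 31.3 z 0.2217 yaw 72.16 r 0.0771 az 71.55 Ftool [0.   0.17 3.  ] Mtool [ 0.03 -0.   -0.06] NET 0.044
```

Free of the nut: forces are back to just the spanner's weight. Carry it back to its place on the mat.

Call:
servo_tool([
  [[0, 0, -10], [0, 0, 0], 5],
  [[0, 0, -25], [0, 0, 0], 5],
  [[0, 0, -45], [0, 0, 0], 5],
  [[0, 0, -45], [0, 0, 0], 5],
  [[0, 0, -45], [0, 0, 0], 5],
])

```text
time: 31.8
tool_pos: [0.5681, -0.1308, 0.2658]
eef_rot: [2.529, 1.843, -0.034]
contact_force: [-0.7, 0.1, -3.4]
grip_width: 0.014
grip_force: 58.8
```

```bash
python3 -c "
from h import *
go([.4531,.1819,.266],97.9)"
```

```text
t 31.8 pos [ 0.5681 -0.1308  0.2658] yaw 72.16 F [-0.7   0.08 -3.41] grip 14.0 58.7928968667984
row [ 262.4 -205.3   -5.9] [-0.1   0.26 -5.15]
```

Call:
servo_tool([
  [[13, -10, 0], [0, 0, -0.2], 5],
  [[40, -31, -1], [0, 0, -0.7], 5],
  [[75, -58, -2], [0, 0.1, -1.4], 5],
  [[110, -86, -3], [0, 0.1, -2.1], 5],
  [[145, -113, -4], [0, 0.1, -2.8], 5],
  [[180, -141, -5], [0, 0.2, -3.5], 5],
  [[213, -167, -5], [0, 0.2, -4.2], 5],
  [[240, -188, -6], [-0.1, 0.25, -4.7], 5],
  [[256, -200, -6], [-0.1, 0.25, -5], 5],
  [[262, -205, -6], [-0.1, 0.25, -5.15], 5],
])

```text
time: 32.8
tool_pos: [0.451, 0.184, 0.2654]
eef_rot: [-2.055, -2.374, 0.004]
contact_force: [0.3, -0.1, -3.3]
grip_width: 0.014
grip_force: 58.8
```

Call:
servo_tool([
  [[0, 0, 0], [0, 0, 0], 5],
  [[0, 0, 30], [0, 0, 0], 5],
  [[0, 0, 70], [0, 0, 0], 5],
  [[0, 0, 110], [0, 0, 0], 5],
  [[0, 0, 145], [0, 0, 0], 5],
  [[0, 0, 170], [0, 0, 0], 5],
  [[0, 0, 185], [0, 0, 0], 5],
  [[0, 0, 185], [0, 0, 0], 5],
  [[0, 0, 185], [0, 0, 0], 5],
])

```text
time: 33.7
tool_pos: [0.454, 0.1795, 0.0809]
eef_rot: [2.067, 2.365, -0.003]
contact_force: [-0.1, 0.6, -2.9]
grip_width: 0.0138
grip_force: 58.8
```

```bash
python3 - <<'E'
from h import *
go([.4531,.1819,.034],97.9)
t=np.mean([vision.capture('top').astype(float) for _ in range(4)],0).astype(np.uint8); g=cv2.cvtColor(t,cv2.COLOR_BGR2GRAY)
print([(np.array(p).round(1).tolist()) for p in proj('top',[[.4634,.1076,.05],[.4343,.3164,.05],[.4634,.1076,.01],[.4343,.3164,.01]])])
m=((g>75)).astype(np.uint8); m[:170]=0;m[266:]=0;m[:,:247]=0;m[:,352:]=0
cs,h=cv2.findContours(m,cv2.RETR_CCOMP,2)
for c,hh in zip(cs,h[0]):
    if cv2.contourArea(c)>40:
        M=cv2.moments(c); print('hole' if hh[3]>=0 else 'blob',round(M['m10']/M['m00'],1),round(M['m01']/M['m00'],1),cv2.contourArea(c))
E
```

```text
t 33.7 pos [0.454  0.1795 0.0809] yaw 97.71 F [-0.09  0.65 -2.91] grip 13.8 58.77242982387543
row [ 2.6 -0.5 46.9] [-0.01  0.02 -0.04]
[[335.5, 240.0], [257.4, 251.0], [335.6, 239.7], [259.9, 250.3]]
blob 334.5 240.0 224.0
hole 335.8 239.9 153.0
blob 292.3 250.0 1473.0
hole 257.9 250.9 79.0
blob 299.4 196.0 377.0
hole 269.6 201.0 51.0
hole 296.5 196.5 42.0
hole 326.6 191.4 60.0
blob 260.9 171.4 84.0
```

The spanner hangs level right over its old place, and the small spanner hasn't moved. Lower it.

Call:
servo_tool([
  [[1.5, 0, 10], [0, 0, 0], 5],
  [[2.5, 0, 20], [0, 0, 0], 5],
  [[2.5, 0, 30], [0, 0, 0], 5],
  [[2.5, 0, 36], [0, 0, 0], 5],
  [[2.5, 0, 40], [0, 0, 0], 5],
  [[2.5, 0, 42], [0, 0, 0], 5],
  [[2.5, 0, 42], [0, 0, 0], 5],
])

```text
time: 34.6
tool_pos: [0.4524, 0.1837, 0.0388]
eef_rot: [-2.063, -2.369, 0.003]
contact_force: [-0.6, 0.1, -1.1]
grip_width: 0.0138
grip_force: 59.0
```

Call:
servo_tool([
  [[0, 0, 1], [0, 0, 0], 5],
  [[0, 0, 2], [0, 0, 0], 5],
  [[0, 0, 3], [0, 0, 0], 5],
  [[0, 0, 4], [0, 0, 0], 5],
  [[0, 0, 4], [0, 0, 0], 5],
])

```text
time: 35.1
tool_pos: [0.4529, 0.1834, 0.0352]
eef_rot: [2.063, 2.368, -0.002]
contact_force: [-1.1, -3.2, 0.5]
grip_width: 0.0138
grip_force: 59.3
```

Call:
servo_tool([
  [[0, 0, 0.5], [0, 0, 0], 16],
  [[0, 0, 0.5], [0, 0, 0], 20],
  [[0, 0, 0.5], [0, 0, 0], 30],
  [[0, 0, 0.5], [0, 0, 0], 40],
  [[0, 0, 0.5], [0, 0, 0], 40],
  [[0, 0, 0.5], [0, 0, 0], 40],
])

```text
time: 35.7
tool_pos: [0.4525, 0.1838, 0.0345]
eef_rot: [-2.063, -2.369, 0.002]
contact_force: [-0.3, 0.0, -0.0]
grip_width: 0.0401
grip_force: 0.0
```

Call:
servo_tool([
  [[0, 0, -10], [0, 0, 0], 40],
  [[0, 0, -30], [0, 0, 0], 40],
  [[0, 0, -70], [0, 0, 0], 40],
  [[0, 0, -110], [0, 0, 0], 40],
  [[0, 0, -150], [0, 0, 0], 40],
  [[0, 0, -190], [0, 0, 0], 40],
  [[0, 0, -190], [0, 0, 0], 40],
])

```text
time: 36.4
tool_pos: [0.4561, 0.1862, 0.2313]
eef_rot: [2.058, 2.365, 0.017]
contact_force: [0.7, -0.2, 0.2]
grip_width: 0.0399
grip_force: 0.0
```

Call:
servo_tool([
  [[50, 0, 0], [0, 0, 0], 40],
  [[100, 0, 0], [0, 0, 0], 40],
  [[150, 0, 0], [0, 0, 0], 40],
  [[150, 0, 0], [0, 0, 0], 40],
  [[150, 0, 0], [0, 0, 0], 40],
])

```text
time: 36.9
tool_pos: [0.4307, 0.3341, 0.2241]
eef_rot: [-2.057, -2.373, 0.003]
contact_force: [0.8, -1.6, -0.7]
grip_width: 0.0399
grip_force: 0.0
```

```bash
python3 - <<'E'
from h import *
tq()
T=np.mean([vision.capture('top').astype(float) for _ in range(6)],0); np.save('Tf.npy',T); t=T.astype(np.uint8); g=cv2.cvtColor(t,cv2.COLOR_BGR2GRAY)
m=((g>75)).astype(np.uint8); m[:170]=0;m[266:]=0;m[:,:247]=0;m[:,352:]=0
cs,h=cv2.findContours(m,cv2.RETR_CCOMP,2); q=[]
for c,hh in zip(cs,h[0]):
    if cv2.contourArea(c)>40:
        M=cv2.moments(c); p=(M['m10']/M['m00'],M['m01']/M['m00']); print('hole' if hh[3]>=0 else 'blob',np.round(p,1),cv2.contourArea(c),ray('top',p,.01).round(4))
# differences from the first frames, outside arm area: count of changed pixels near nut and bystanders
T0=np.load('T.npy'); d=np.abs(T-T0).max(2)>45
n,l,s,c=cv2.connectedComponentsWithStats(d.astype(np.uint8)); print([(x[:5].tolist()) for x in s[1:] if x[4]>15])
E
```

```text
t 36.9 z 0.2241 yaw 98.17 r 0.5508 az 101.84 Ftool [-1.72  0.54  0.69] Mtool [-0.05 -0.08 -0.03] NET -0.203
blob [341.4 264. ] 41.5 [[0.3968 0.0918 0.01  ]]
blob [324.3 241.5] 342.5 [[0.4583 0.139  0.01  ]]
hole [335.1 239.9] 132.5 [[0.4628 0.1092 0.01  ]]
blob [299.3 196. ] 380.5 [[0.584  0.2082 0.01  ]]
hole [269.5 201. ] 50.0 [[0.5702 0.2909 0.01  ]]
hole [326.6 191.4] 60.0 [[0.5966 0.1325 0.01  ]]
blob [261.3 171.4] 88.0 [[0.6529 0.3144 0.01  ]]
[[183, 227, 164, 173, 7960], [253, 244, 21, 13, 87], [274, 246, 4, 5, 16], [156, 257, 28, 38, 402], [264, 269, 116, 55, 2220], [190, 271, 10, 13, 26], [178, 274, 5, 7, 24], [342, 325, 16, 5, 40], [373, 325, 9, 5, 27], [583, 345, 25, 15, 195], [378, 346, 37, 34, 697], [593, 352, 47, 46, 1123], [409, 359, 140, 41, 2556], [402, 380, 9, 8, 43], [345, 388, 9, 12, 63], [406, 395, 5, 5, 18]]
```

```bash
python3 -c "
from bench import ticket
print(ticket.close_job())"
```

```text
the job is handed in; nothing more can be done
None
```

I pulled the loose nut up to about 1.2 N m by the wrist-force estimate, laid the fitting spanner back in its old place on the mat, and handed the job in at about 37 s. On the first lift-off the ring jammed, so I reseated it, re-tightened the nut and regripped before it came free. The nut's final angle rests on that force estimate, since the camera could not resolve it. The handle was hidden by the arm in the last picture, so I checked only the large ring's position there.

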